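# Hold the glass mixing slab against the sprung stop for the technician

### The arm

A 7-joint arm with a two-finger parallel gripper is mounted at the origin on the work surface. World frame = base frame: x ahead of the robot, y to its left, z up, the work surface at z = 0. Lengths are in mm, angles in degrees, forces in N, time in s.
With the tool pointing down it reaches from about 400 to 925 mm from the base axis. Payload 4.1 kg.
Tool frame: the origin (TCP) lies midway between the tips of the shut fingers; the grasp point (between the pads) lies 19 mm behind it; z points along the fingers, x is the direction in which the jaws open and shut, and the axes are right-handed (so a half turn about z gives the same grasp; the last joint's range is limited). The gripper opens to 85 mm and grips with 20 to 120 N. Pads are 22 mm wide; open, the fingers measure 114 mm over their backs; the gripper's body (76 mm by 85 mm) begins 54 mm behind the grasp point. The pads swing forward as they close: fully open they stand 13 mm farther back than shut.
Start: joints at [61.421, 22.827, 2.584, 88.041, -1.071, 69.15, -2.905], TCP at [253.041, -598.76, 231.347] pointing down, gripper open.
Joint ranges: [-161.44, 161.44], [-28.35, 127.94], [-78.24, 83.42], [0, 140.83], [-78.03, 258.03], [13.02, 114.36], [-168.23, 168.23]. Speed limits (degrees/s): [147.25, 147.25, 180, 180, 180, 180, 180].

### API

Orientations are given as a 3x3 rotation matrix whose columns are the frame's x, y, z axes.
In Python, from bench import monitor, vision, finish_job gives the robot as it stands.
- The arm moves only by the shell command python3 -m jog 'ROWS' [FORCE]. ROWS is JSON, a list of rows, each an object with "gripper": the closure, from -1 (fully open) to 1 (shut); "offset": the shift along the tool's x, y, z in m, a list of three; "spin": the turn about the tool's z in rad. In form: [{"gripper": gripper, "offset": [x, y, z], "spin": spin}, ...]. A call has exactly 5 rows; each row shifts and turns the commanded pose from where the row before left it, along the tool's axes as they then stand; what a row does not reach is not made up. A row lasts 1/12 s, in which the tool goes at most 41.7 mm and 7.16 degrees, less where a joint would pass 70% of its speed; a pose out of reach is approached as far as the arm can. A call with a gripper value outside its range is refused whole. The fingers move at their own pace and stop on an object; FORCE is the grip in N (left out, the last holds). Time passes only in rows, so rows that do not move let the fingers close, or fill a call up. It gives the time, the measured TCP pose, the force and the opening at its end, in the units of the state.
- monitor.get_obs(): the state, without advancing time (a new reading comes with each control period).
- vision.camera(name): name is "scene" or "top" or "wrist"; returns a dict with "color" (480x640x3 uint8, blue, green, red), "vfov" (degrees; the focal length in pixels is half the picture's height over the tangent of half this angle, whatever the lens; pixels are square), "cx", "cy" (the principal point, pixels), "dist" ([k1, k2, p1, p2, k3] as OpenCV has them; the pictures are not rectified), "T" (4x4, takes a point from camera to world coordinates); the wrist camera has in their place "mount" (4x4, takes a point from camera to tool coordinates, whose origin is the TCP and whose axes are the tool frame's). Camera axes: x right, y down, z forward; pixel columns grow to the right and rows downward; lengths in mm; the calibration is good to about 2 mm. A picture is of the moment at which its call begins: read the wrist's pose just before it. There is no depth.
- finish_job(): hands the job in, once; it reports no verdict.
The state is a dict: "time_s": time; "q": joint angles; "qvel": joint speeds; "effort": joint torques, N m; "position": TCP position; "ee_rot": TCP orientation; "ft_force": force on the tool from outside, world axes, zero at the start; "moment": the same for the moment, N m; "grip_width": finger opening in mm.
Only numpy, scipy, OpenCV 4.12 (cv2) and the standard library are available. Lean on these libraries where they do the work, as an engineer would, in place of code of your own. Each camera call takes 0.05 s, during which the arm holds its last target.

### The job

Pick the longer of the two glass slabs off its cork pad and, still gripping it, lay it flat, centred and lengthwise on the narrow raised beam of the slab stand, clear of the stop at first. Then slide it along the beam squarely against the sprung stop and keep pushing with a steady force of about 10 N (the stop is then about half-way in, never fully in), holding it like that at least two seconds and finishing while you still hold and push it there, so that I can screw the retaining clip on. Do not drop the slab, and leave the short slab and the other things lying about where they are.

Things in the scene. Friction and masses are not known exactly. Their poses are not given: they have to be found in the camera images.
- slab_centre (a point): centre (half-way up) of the longer glass slab, a loose pale tinted glass plate 120 x 50 x 15 mm (x, y, z), about 0.25 kg. Its x axis runs along its length, z up. It starts flat on a fixed cork pad 100 x 26 x 30 mm high, centred, same yaw: its long edges overhang by 12 mm each side.
- short_slab_centre (a point): centre of the shorter glass slab, 75 x 50 x 15 mm, flat on a like cork pad (60 x 26 x 30 mm high). Not to be moved. Which pad is to the left varies.
- fixture: slab stand, fixed. Origin on the table; x runs along the beam to the stop, z up. Base plate x -95 to 155 mm, 90 mm wide, 8 thick; aluminium beam x -80 to 110 mm, 24 mm wide, flat top 60 mm above the table; grey end housing x 110 to 150 mm, 70 mm wide, 88 high. A slab centred on the beam (y = 0) overhangs it 13 mm each side, its centre 67.5 mm above the table.
- stop_face (a point): point on the rubber face of the sprung stop, on the beam's centre line, 67.5 mm above the table; axes as the stand's. The face (60 mm wide, 1 to 27 mm above the beam top) is square to the beam, looks to the stand's -x and stands at its x = 75 mm when free: the slab touches it with its centre at x = 15 mm.
- stop (a joint): how far the stop is pushed in, m: 0 free, grows along the stand's +x, 0.025 fully in. Spring of 800 N/m from zero (10 N at 12.5 mm), hardly any friction.
There are look-alikes about, which are no part of the job. What is shaped like the part that bears slab_centre but green is not meant.

How it is judged:
By the outcome, as a careful person would: the job done as asked, in the order asked, and still so for the second after the job is handed in, while the arm keeps its last pose, push and grip.
It also fails if it takes over 54 s, if anything falls off the work surface, if the arm or the gripper's body presses on something with over 40 N, if the wrist force passes 120 N, or if a joint passes its speed limit or range.

## Working session

There is one attempt and no reset: what is moved stays moved. The work goes in short steps, Python scripts to look and compute and a shell command to move; the robot and the scene stay as the last step left them, time stands still between calls to the robot, and variables do not carry over. Pictures are saved under pics/ and viewed, and the job is handed in when it is done.

```bash
ls; mkdir -p pics; python3 - <<'E'
from bench import monitor, vision
import cv2
o=monitor.get_obs()
for k,v in o.items(): print(k,v)
import pickle
for n in ["scene","top","wrist"]:
    c=vision.camera(n); cv2.imwrite(f"pics/{n}0.png",c["color"])
    pickle.dump(c,open(f"pics/{n}0.pkl","wb"))
    print(n,{k:v for k,v in c.items() if k!="color"})
E
```

```text
pics
time_s 0.0
q [61.42023834 22.87436457  2.58108522 88.11513331 -1.07041111 69.15256863
 -2.90591611]
qvel [ 0.03613455  0.04519935  0.04465362 -0.06133656  0.10004181  0.06735101
  0.10785574]
effort [-1.81695418e-04 -4.75121427e+01  1.36446878e+00 -2.54217964e+01
  1.16033060e-02  9.35655087e-03  1.21987122e-05]
position [ 252.75733253 -598.12837012  230.22878071]
ee_rot [[ 3.89323239e-01 -9.21100707e-01 -9.50571970e-04]
 [-9.21098912e-01 -3.89324364e-01  1.82565800e-03]
 [-2.05169571e-03  1.64799721e-04 -9.99997882e-01]]
ft_force [-0.26635017 -0.97270484 -0.69419575]
moment [0.00801249 0.01512414 0.00472878]
grip_width 85.75402862053042
scene {'vfov': 45.98649794028105, 'cx': 318.5472099053373, 'cy': 239.5066499330533, 'dist': array([-0.16473392,  0.        ,  0.        ,  0.        ,  0.        ]), 'T': array([[ 6.39073016e-01,  5.12738453e-01, -5.73310525e-01,
         9.73097105e+02],
       [ 7.68894415e-01, -4.44954055e-01,  4.59148415e-01,
        -3.64120745e+02],
       [-1.96737949e-02, -7.34244624e-01, -6.78599863e-01,
         6.96489027e+02],
       [ 0.00000000e+00
[... 388 characters left out ...]
.84972187e+01],
       [ 1.07865361e-02, -1.69251009e-01, -9.85513950e-01,
         1.16104317e+03],
       [ 0.00000000e+00,  0.00000000e+00,  0.00000000e+00,
         1.00000000e+00]])}
wrist {'vfov': 68.85589411228625, 'cx': 323.3834189840051, 'cy': 245.10235646691035, 'dist': array([0.00527146, 0.        , 0.        , 0.        , 0.        ]), 'mount': array([[ 9.99999487e-01, -2.80140866e-04, -9.73041886e-04,
        -5.50726275e-01],
       [ 5.77062527e-04,  9.47310213e-01,  3.20317072e-01,
        -8.13480122e+01],
       [ 8.32038614e-04, -3.20317469e-01,  9.47309889e-01,
        -1.42917009e+02],
       [ 0.00000000e+00,  0.00000000e+00,  0.00000000e+00,
         1.00000000e+00]])}
```

View pics/scene0.png

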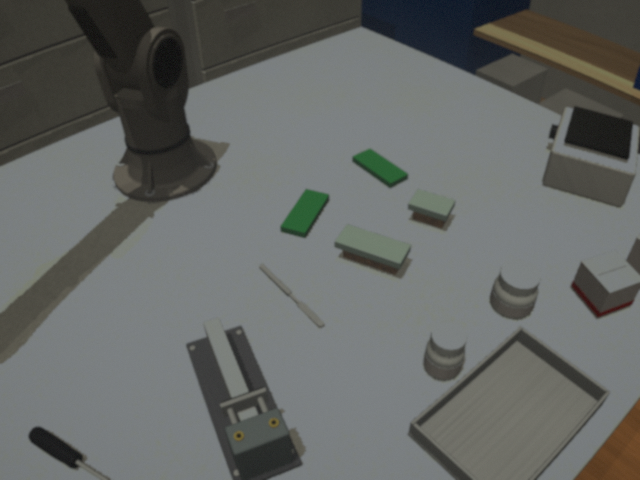

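View pics/top0.png

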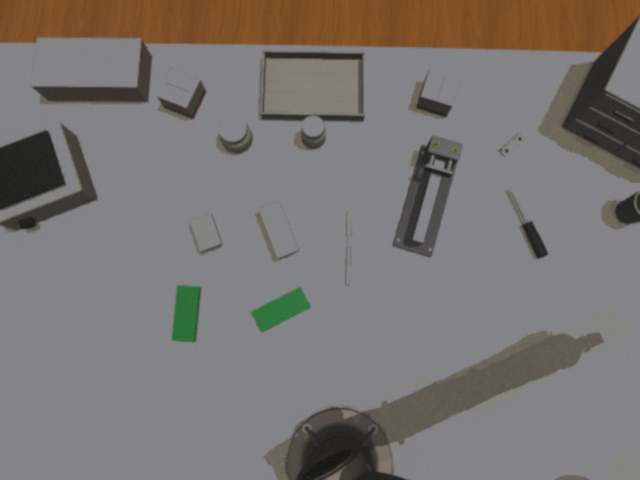

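View pics/wrist0.png

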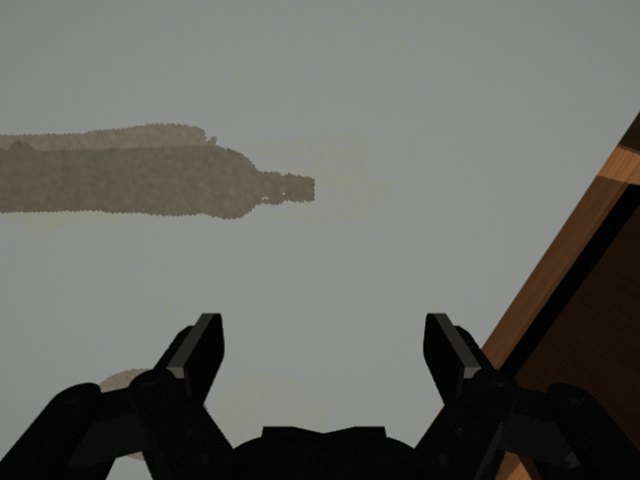

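```bash
cat > h.py <<'E'
import numpy as np, cv2
def K(c):
    f=240/np.tan(np.radians(c["vfov"])/2)
    return np.array([[f,0,c["cx"]],[0,f,c["cy"]],[0,0,1.]])
def rays(c,uv,T=None):
    T=c["T"] if T is None else T
    p=cv2.undistortPoints(np.array(uv,float).reshape(-1,1,2),K(c),c["dist"]).reshape(-1,2)
    d=np.c_[p,np.ones(len(p))]@T[:3,:3].T
    return T[:3,3],d
def plane(c,uv,z,T=None):
    o,d=rays(c,uv,T); s=(z-o[2])/d[:,2]
    return o+d*s[:,None]
def proj(c,P,T=None):
    T=c["T"] if T is None else T
    W=np.linalg.inv(T)
    return cv2.projectPoints(np.array(P,float).reshape(-1,1,3),cv2.Rodrigues(W[:3,:3])[0],W[:3,3],K(c),c["dist"])[0].reshape(-1,2)
def wristT(c,o):
    T=np.eye(4);T[:3,:3]=o["ee_rot"];T[:3,3]=o["position"]
    return T@c["mount"]
E
python3 - <<'E'
import cv2
t=cv2.imread("pics/top0.png")
a=cv2.resize(t[190:270,180:310],None,fx=6,fy=6,interpolation=cv2.INTER_CUBIC); cv2.imwrite("pics/a.png",a)
a=cv2.resize(t[130:260,380:480],None,fx=4.5,fy=4.5,interpolation=cv2.INTER_CUBIC); cv2.imwrite("pics/b.png",a)
s=cv2.imread("pics/scene0.png")
a=cv2.resize(s[310:480,180:310],None,fx=3.5,fy=3.5,interpolation=cv2.INTER_CUBIC); cv2.imwrite("pics/d.png",a)
E
```

```text
(no output)
```

View pics/a.png

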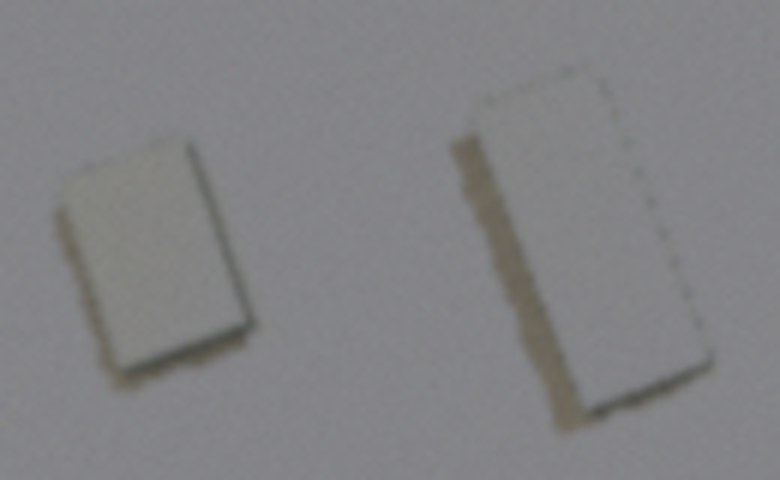

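View pics/b.png

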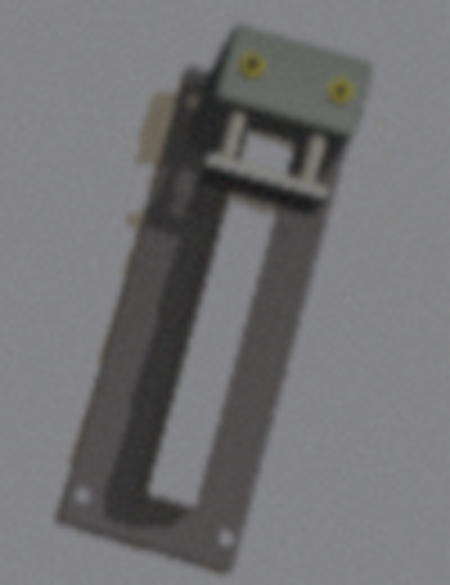

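View pics/d.png

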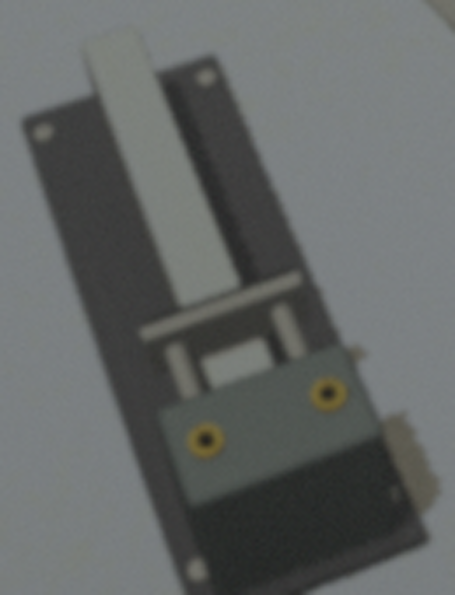

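The top view shows the long slab's corners at about (260,207), (279.5,201.5), (299,250), (277,259), with the short slab to its left. The stand's beam runs from (409,241) to near (430,171), and the stop plate lies at about (439,170).

```bash
cat > m1.py <<'E'
from h import *
import pickle
c=pickle.load(open("pics/top0.pkl","rb")); s=pickle.load(open("pics/scene0.pkl","rb"))
A=lambda p:[(x/6+180-.4,y/6+190-.4) for x,y in p]
B=lambda p:[(x/4.5+380-.4,y/4.5+130-.4) for x,y in p]
D=lambda p:[(x/3.5+180-.4,y/3.5+310-.4) for x,y in p]
P=plane(c,A([(478,103),(597,70),(713,358),(583,412)]),45)
print(P.round(1),P.mean(0).round(1)); 
e=(P[0]+P[1]-P[2]-P[3])/2; w=(P[0]+P[3]-P[1]-P[2])/2
print("len",np.linalg.norm(e),"wid",np.linalg.norm(w),"yaw",np.degrees(np.arctan2(e[1],e[0])))
b=plane(c,B([(57,520),(232,573)]),8); print("base end top",b.round(1), np.linalg.norm(b[0]-b[1]))
bm=plane(c,B([(150,493),(200,508),(226,205),(277,210)]),60); print("beam top",bm.round(1))
h=plane(c,B([(236,28),(370,65),(350,133),(213,97)]),88); print("housing",h.round(1),np.linalg.norm(h[0]-h[1]),np.linalg.norm(h[1]-h[2]))
h2=plane(s,D([(160,410),(345,347),(383,435),(193,507)]),88); print("housing s",h2.round(1))
bs=plane(s,D([(83,47),(137,27),(180,308),(240,288)]),60); print("beam s",bs.round(1))
bb=plane(s,D([(22,122),(215,57)]),8); print("base s",bb.round(1))
E
python3 m1.py
```

```text
[[538.6 181.8  45. ]
 [551.6 138.7  45. ]
 [445.6  93.8  45. ]
 [425.3 140.   45. ]] [490.3 138.6  45. ]
len 117.90759705098992 wid 47.67920891161291 yaw 21.533616060418257
base end top [[ 463.6 -114.4    8. ]
 [ 438.2 -201.4    8. ]] 90.654275576909
beam top [[ 468.7 -152.1   60. ]
 [ 461.8 -175.9   60. ]
 [ 612.  -191.5   60. ]
 [ 609.9 -216.4   60. ]]
housing [[ 692.2 -192.5   88. ]
 [ 674.7 -256.9   88. ]
 [ 640.3 -246.1   88. ]
 [ 657.1 -180.6   88. ]] 66.78395183746733 36.08041282441164
housing s [[ 639.1 -246.6   88. ]
 [ 659.7 -183.    88. ]
 [ 695.  -193.7   88. ]
 [ 676.  -258.2   88. ]]
beam s [[ 463.  -173.9   60. ]
 [ 468.5 -150.6   60. ]
 [ 593.  -211.9   60. ]
 [ 600.2 -189.7   60. ]]
base s [[ 440.  -201.2    8. ]
 [ 464.5 -115.7    8. ]]
```

```bash
python3 -m jog '[{"gripper":-1,"offset":[-0.0172,-0.0324,0],"spin":0},{"gripper":-1,"offset":[-0.0172,-0.0324,0],"spin":0},{"gripper":-1,"offset":[-0.0172,-0.0324,0],"spin":0},{"gripper":-1,"offset":[-0.0172,-0.0324,0],"spin":0},{"gripper":-1,"offset":[-0.0172,-0.0324,0],"spin":0}]' 80
```

```text
time_s: 0.57
position: [369.4, -454.9, 231.0]
ee_rot: [[0.389, -0.921, -0.0], [-0.921, -0.389, 0.0], [-0.0, 0.0, -1.0]]
ft_force: [1.5, -1.1, -0.5]
grip_width: 85.4
```

```bash
python3 -m jog '[{"gripper":-1,"offset":[-0.0172,-0.0324,0],"spin":0},{"gripper":-1,"offset":[-0.0172,-0.0324,0],"spin":0},{"gripper":-1,"offset":[-0.0172,-0.0324,0],"spin":0},{"gripper":-1,"offset":[-0.0172,-0.0324,0],"spin":0},{"gripper":-1,"offset":[-0.0172,-0.0324,0],"spin":0}]'
python3 -m jog '[{"gripper":-1,"offset":[-0.0172,-0.0324,0],"spin":0},{"gripper":-1,"offset":[-0.0172,-0.0324,0],"spin":0},{"gripper":-1,"offset":[-0.0172,-0.0324,0],"spin":0},{"gripper":-1,"offset":[-0.0172,-0.0324,0],"spin":0},{"gripper":-1,"offset":[-0.0172,-0.0324,0],"spin":0}]'
python3 -m jog '[{"gripper":-1,"offset":[0,0,0],"spin":0},{"gripper":-1,"offset":[0,0,0],"spin":0},{"gripper":-1,"offset":[0,0,0],"spin":0},{"gripper":-1,"offset":[0,0,0],"spin":0},{"gripper":-1,"offset":[0,0,0],"spin":0}]'
python3 - <<'E'
from bench import monitor, vision
import cv2,pickle
o=monitor.get_obs(); c=vision.camera("wrist"); pickle.dump((o,c),open("pics/w1.pkl","wb")); cv2.imwrite("pics/w1.png",c["color"])
print(o["position"],o["q"])
E
```

```text
time_s: 0.98
position: [485.2, -312.6, 231.2]
ee_rot: [[0.389, -0.921, -0.0], [-0.921, -0.389, -0.0], [-0.0, 0.0, -1.0]]
ft_force: [1.1, 0.5, -0.2]
grip_width: 85.8
time_s: 1.4
position: [600.9, -170.4, 231.1]
ee_rot: [[0.389, -0.921, -0.0], [-0.921, -0.389, -0.0], [-0.0, 0.0, -1.0]]
ft_force: [0.1, -0.6, 0.6]
grip_width: 85.3
time_s: 1.82
position: [599.3, -173.9, 231.2]
ee_rot: [[0.386, -0.922, -0.001], [-0.922, -0.386, -0.001], [0.001, 0.001, -1.0]]
ft_force: [0.1, 0.9, -0.3]
grip_width: 85.5
[ 599.28138146 -173.94238173  231.21922802] [ 21.19013133  20.47185075 -11.72632966  91.51236219   4.44398771
  68.49266378 -58.71387623]
```

View pics/w1.png

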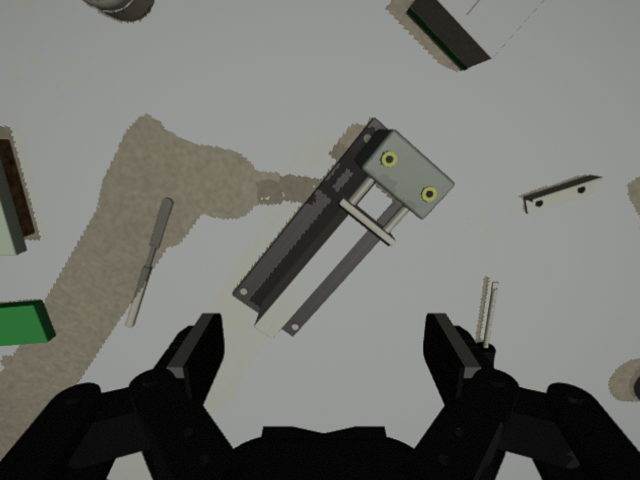

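The wrist view shows the stand: the beam runs from its free end at about (268,328) to the stop plate at about (368,222), with the housing around (408,173). I'll enlarge it to measure.

```bash
python3 - <<'E'
import cv2
t=cv2.imread("pics/w1.png")
cv2.imwrite("pics/w1a.png",cv2.resize(t[110:350,220:470],None,fx=2.5*1,fy=2.5,interpolation=cv2.INTER_CUBIC)[:600])
E
```

```text
(no output)
```

View pics/w1a.png

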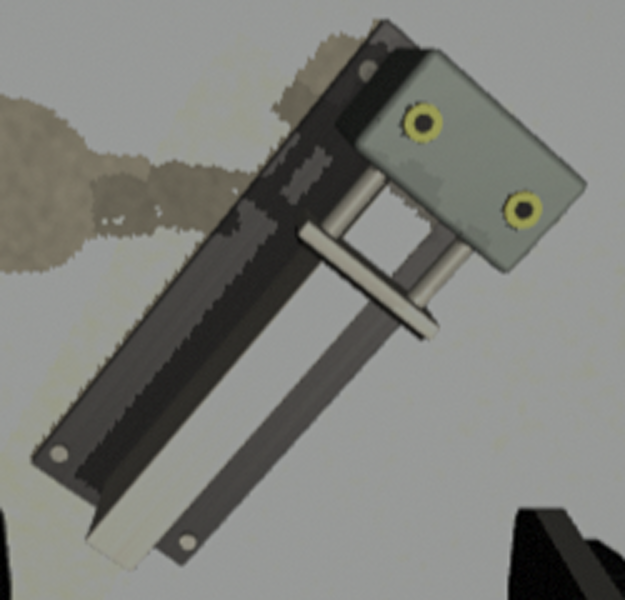

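```bash
python3 - <<'E'
from h import *
import pickle
o,c=pickle.load(open("pics/w1.pkl","rb")); T=wristT(c,o)
f=lambda p:[(x/2.5+220-.3,y/2.5+110-.3) for x,y in p]
b=plane(c,f([(88,540),(137,570),(325,265),(395,322)]),60,T); print(b.round(1))
for i,j in((0,2),(1,3)):
    d=b[j]-b[i]; print(np.degrees(np.arctan2(d[1],d[0])))
print("width",np.linalg.norm(b[0]-b[1]))
h=plane(c,f([(437,50),(585,185),(505,270),(357,145)]),88,T); print(h.round(1),h.mean(0),np.linalg.norm(h[0]-h[1]),np.linalg.norm(h[1]-h[2]))
for i,j in((0,1),(3,2)):
    d=h[j]-h[i]; print(np.degrees(np.arctan2(d[1],d[0]))+90)
k=plane(c,f([(32,458),(182,565)]),8,T); print("base end",k.round(1),np.linalg.norm(k[0]-k[1]),np.degrees(np.arctan2(*(k[1]-k[0])[[1,0]]))+90)
s=plane(c,f([(300,233),(428,338)]),87,T); print("stop",s.round(1),np.linalg.norm(s[0]-s[1]),np.degrees(np.arctan2(*(s[1]-s[0])[[1,0]]))+90)
E
```

```text
[[ 468.1 -151.8   60. ]
 [ 462.5 -175.3   60. ]
 [ 611.6 -194.2   60. ]
 [ 601.7 -227.5   60. ]]
-16.486008167421907
-20.580168754589906
width 24.164787088316466
[[ 693.1 -193.7   88. ]
 [ 674.2 -256.7   88. ]
 [ 639.  -246.1   88. ]
 [ 657.3 -182.9   88. ]] [ 665.88789191 -219.82827244   88.        ] 65.80183859706759 36.85180097369909
-16.664217782381627
-16.163961248751008
base end [[ 465.2 -115.2    8. ]
 [ 438.4 -199.9    8. ]] 88.78232845407682 -17.510269853319528
stop [[ 623.8 -177.6   87. ]
 [ 607.1 -233.2   87. ]] 58.064622421071384 -16.720043688470057
```

```bash
cat > ed.py <<'E'
from h import *
def edge(img,p,q,n=40,half=5,pol=None):
    """subpixel edge points: max gradient across line p-q, then robust line fit"""
    g=cv2.GaussianBlur(cv2.cvtColor(img,cv2.COLOR_BGR2GRAY),(0,0),0.8).astype(np.float32)
    p=np.array(p,float);q=np.array(q,float);d=(q-p)/np.linalg.norm(q-p);nn=np.array([-d[1],d[0]])
    t=np.arange(-half,half+.01,.25);out=[]
    for s in np.linspace(.05,.95,n):
        P=p+(q-p)*s+t[:,None]*nn
        v=cv2.remap(g,P[:,0].astype(np.float32),P[:,1].astype(np.float32),cv2.INTER_LINEAR).ravel()
        k=np.gradient(v); k=np.abs(k) if pol is None else k*pol
        i=int(np.argmax(k)); 
        if k[i]>.8: out.append(P[i])
    l=cv2.fitLine(np.array(out,np.float32),cv2.DIST_HUBER,0,.01,.01).ravel()
    r=np.abs((np.array(out)-l[2:])@np.array([-l[1],l[0]]))
    pr=[l[2:]+l[:2]*((e-l[2:])@l[:2]) for e in(p,q)]
    return np.array(pr),np.median(r),len(out)
E
python3 - <<'E'
from ed import *
import pickle
o,c=pickle.load(open("pics/w1.pkl","rb")); T=wristT(c,o); im=c["color"]
f=lambda p:[(x/2.5+220-.3,y/2.5+110-.3) for x,y in p]
def go(nm,p,z):
    e,r,n=edge(im,*f(p)); W=plane(c,e,z,T); d=W[1]-W[0]
    print(nm,W.round(1).tolist(),"yaw",np.degrees(np.arctan2(d[1],d[0])).round(2),"res",r.round(2),n); return W
L=go("beamL",[(105,520),(310,283)],60); R=go("beamR",[(150,553),(365,310)],60)
go("baseL",[(50,440),(230,212)],8); go("baseR",[(190,555),(390,330)],8)
go("base end",[(140,532),(182,565)],8); go("base end2",[(32,458),(95,500)],8)
go("house front",[(370,157),(490,258)],88); go("house back",[(455,65),(572,173)],88)
go("stop",[(303,235),(425,336)],87); go("beam end",[(92,544),(132,568)],60)
go("hs",[(365,133),(425,60)],88); go("hs2",[(515,262),(578,195)],88)
E
```

```text
beamL [[480.1, -154.0, 60.0], [603.9, -189.8, 60.0]] yaw -16.12 res 0.11 40
beamR [[472.6, -176.5, 60.0], [602.0, -213.9, 60.0]] yaw -16.13 res 0.09 40
baseL [[477.9, -117.8, 8.0], [607.2, -155.0, 8.0]] yaw -16.04 res 0.14 40
baseR [[444.7, -202.4, 8.0], [584.9, -243.0, 8.0]] yaw -16.15 res 0.11 40
base end [[445.3, -174.4, 8.0], [437.7, -199.8, 8.0]] yaw -106.7 res 0.14 30
base end2 [[462.7, -114.7, 8.0], [452.5, -148.7, 8.0]] yaw -106.72 res 0.18 40
house front [[651.8, -187.5, 88.0], [639.3, -239.2, 88.0]] yaw -103.54 res 1.58 40
house back [[691.9, -201.0, 88.0], [677.2, -251.2, 88.0]] yaw -106.29 res 0.14 40
stop [[621.7, -178.4, 87.0], [607.4, -231.9, 87.0]] yaw -104.98 res 1.2 40
beam end [[466.0, -153.7, 60.0], [459.1, -172.2, 60.0]] yaw -110.63 res 0.29 19
hs [[661.8, -183.3, 88.0], [689.1, -191.1, 88.0]] yaw -15.89 res 0.25 40
hs2 [[642.3, -249.0, 88.0], [670.3, -256.9, 88.0]] yaw -15.74 res 0.14 40
```

```bash
python3 -m jog '[{"gripper":-1,"offset":[-0.033,-0.0065,0],"spin":0},{"gripper":-1,"offset":[-0.033,-0.0065,0],"spin":0},{"gripper":-1,"offset":[-0.033,-0.0065,0],"spin":0},{"gripper":-1,"offset":[-0.033,-0.0065,0],"spin":0},{"gripper":-1,"offset":[-0.033,-0.0065,0],"spin":0}]'
python3 -m jog '[{"gripper":-1,"offset":[-0.033,-0.0065,0],"spin":0},{"gripper":-1,"offset":[-0.033,-0.0065,0],"spin":0},{"gripper":-1,"offset":[-0.033,-0.0065,0],"spin":0},{"gripper":-1,"offset":[-0.033,-0.0065,0],"spin":0},{"gripper":-1,"offset":[-0.033,-0.0065,0],"spin":0}]'
python3 -m jog '[{"gripper":-1,"offset":[0,0,0],"spin":0},{"gripper":-1,"offset":[0,0,0],"spin":0},{"gripper":-1,"offset":[0,0,0],"spin":0},{"gripper":-1,"offset":[0,0,0],"spin":0},{"gripper":-1,"offset":[0,0,0],"spin":0}]'
python3 - <<'E'
from bench import monitor, vision
import cv2,pickle
o=monitor.get_obs(); c=vision.camera("wrist"); pickle.dump((o,c),open("pics/w2.pkl","wb")); cv2.imwrite("pics/w2.png",c["color"])
print(o["position"],o["q"])
E
```

```text
time_s: 2.28
position: [565.3, -7.0, 231.5]
ee_rot: [[0.387, -0.922, 0.001], [-0.922, -0.387, -0.0], [0.001, -0.0, -1.0]]
ft_force: [0.4, 0.5, -0.3]
grip_width: 85.0
time_s: 2.7
position: [531.3, 157.7, 231.6]
ee_rot: [[0.387, -0.922, 0.001], [-0.922, -0.387, -0.0], [0.001, -0.001, -1.0]]
ft_force: [0.6, 0.2, 0.8]
grip_width: 85.6
time_s: 3.12
position: [532.2, 155.3, 231.2]
ee_rot: [[0.386, -0.922, 0.0], [-0.922, -0.386, -0.001], [0.001, 0.0, -1.0]]
ft_force: [-0.4, 0.4, -0.2]
grip_width: 85.5
[532.18350567 155.31760616 231.19777683] [ -2.24362299  14.02306662 -21.95257676 100.79114418   5.7270172
  66.28875046 -93.19368691]
```

View pics/w2.png

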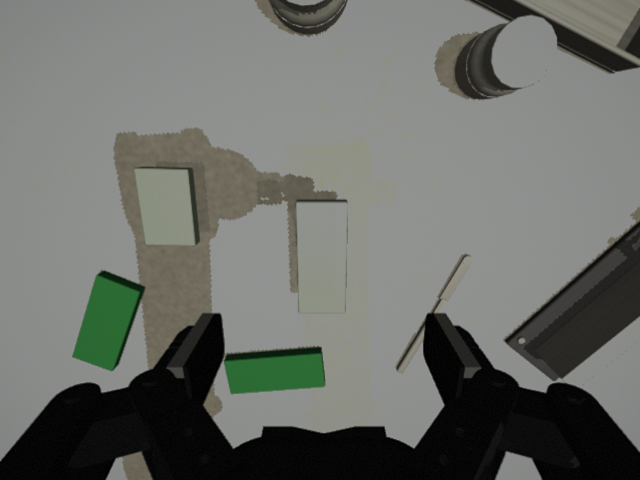

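The long slab's top shows at columns 297–347, rows 200–312 of the wrist view, with the short one to its left.

```bash
python3 - <<'E'
from ed import *
import pickle
o,c=pickle.load(open("pics/w2.pkl","rb")); T=wristT(c,o); im=c["color"]
def go(nm,p,z):
    e,r,n=edge(im,*p,half=3); W=plane(c,e,z,T); d=W[1]-W[0]
    print(nm,e.round(1).tolist(),W.round(1).tolist(),"yaw",np.degrees(np.arctan2(d[1],d[0])).round(2),"res",r.round(2),n); return W
L=go("L",[(298,310),(297,203)],45);R=go("R",[(345,310),(347.5,203)],45)
F=go("F",[(298,201),(346,201)],45);N=go("N",[(300,313),(344,313)],45)
a=np.radians(21.7);u=np.array([np.cos(a),np.sin(a)]);v=np.array([-u[1],u[0]])
mL,mR,mF,mN=[x.mean(0)[:2] for x in(L,R,F,N)]
print("width",(mL-mR)@v,"len",(mF-mN)@u)
C=u*((mF+mN)/2@u)+v*((mL+mR)/2@v); print("centre",C)
cv2.imwrite("pics/w2a.png",cv2.resize(im[190:325,280:365],None,fx=4.4,fy=4.4,interpolation=cv2.INTER_CUBIC))
E
```

```text
L [[298.2, 310.0], [296.0, 203.0]] [[427.1, 141.0, 45.0], [533.2, 184.8, 45.0]] yaw 22.42 res 0.37 40
R [[345.2, 310.0], [348.1, 203.0]] [[446.2, 95.1, 45.0], [552.4, 139.0, 45.0]] yaw 22.47 res 0.25 36
F [[298.0, 201.2], [346.0, 201.3]] [[535.6, 183.7, 45.0], [553.2, 141.5, 45.0]] yaw -67.31 res 0.0 40
N [[300.0, 313.2], [344.0, 313.3]] [[424.2, 137.9, 45.0], [442.2, 94.7, 45.0]] yaw -67.31 res 0.0 38
width 49.69842172806105 len 120.45217040288192
centre [488.71785682 139.60753548]
```

View pics/w2a.png

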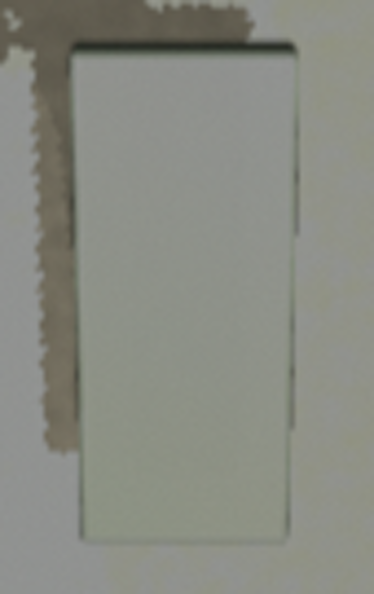

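```bash
python3 -m jog '[{"gripper":-1,"offset":[-0.0004,0.009,0.02],"spin":0},{"gripper":-1,"offset":[-0.0004,0.009,0.02],"spin":0},{"gripper":-1,"offset":[-0.0004,0.009,0.02],"spin":0},{"gripper":-1,"offset":[-0.0004,0.009,0.02],"spin":0},{"gripper":-1,"offset":[-0.0002,0.0097,0.02],"spin":0}]'
python3 -m jog '[{"gripper":-1,"offset":[0,0,0.02],"spin":0},{"gripper":-1,"offset":[0,0,0.02],"spin":0},{"gripper":-1,"offset":[0,0,0.01],"spin":0},{"gripper":-1,"offset":[0,0,0],"spin":0},{"gripper":-1,"offset":[0,0,0],"spin":0}]'
python3 - <<'E'
from bench import monitor, vision
import cv2,pickle
o=monitor.get_obs(); c=vision.camera("wrist"); pickle.dump((o,c),open("pics/w3.pkl","wb")); cv2.imwrite("pics/w3.png",c["color"])
print(o["position"],o["ee_rot"])
E
```

```text
time_s: 3.58
position: [488.9, 140.2, 130.5]
ee_rot: [[0.388, -0.922, 0.001], [-0.922, -0.388, -0.0], [0.0, -0.001, -1.0]]
ft_force: [-0.0, -0.4, -0.1]
grip_width: 85.6
time_s: 4.0
position: [489.1, 140.9, 81.4]
ee_rot: [[0.389, -0.921, -0.0], [-0.921, -0.389, -0.0], [-0.0, 0.0, -1.0]]
ft_force: [-0.3, -0.3, 0.6]
grip_width: 85.8
[489.14796904 140.90669736  81.36491066] [[ 3.88601120e-01 -9.21406032e-01 -3.06173259e-04]
 [-9.21406083e-01 -3.88601099e-01 -1.28573008e-04]
 [-5.11319836e-07  3.32073519e-04 -9.99999945e-01]]
```

View pics/w3.png

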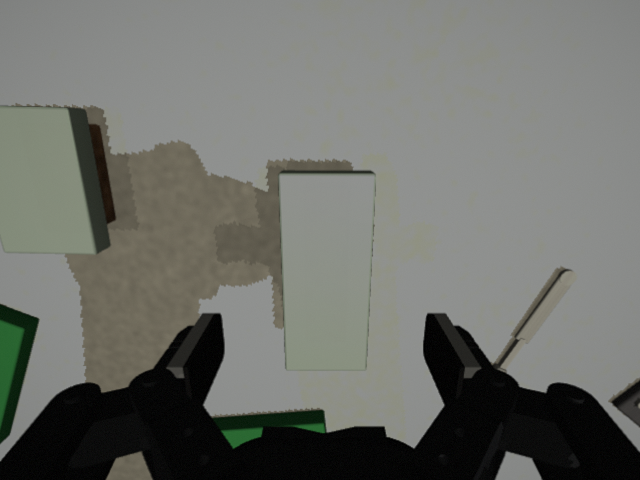

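```bash
python3 - <<'E'
from ed import *
import pickle
o,c=pickle.load(open("pics/w3.pkl","rb")); T=wristT(c,o); im=c["color"]
def go(nm,p,z):
    e,r,n=edge(im,*p,half=4); W=plane(c,e,z,T); d=W[1]-W[0]
    print(nm,e.round(1).tolist(),"yaw",np.degrees(np.arctan2(d[1],d[0])).round(2),"res",r.round(2),n); return W
L=go("L",[(286,368),(280,178)],45);R=go("R",[(367,368),(375,178)],45)
F=go("F",[(283,173),(372,173)],45);N=go("N",[(289,370),(364,370)],45)
a=np.radians(22.4);u=np.array([np.cos(a),np.sin(a)]);v=np.array([-u[1],u[0]])
mL,mR,mF,mN=[x.mean(0)[:2] for x in(L,R,F,N)]
print("width",(mL-mR)@v,"len",(mF-mN)@u)
C=u*((mF+mN)/2@u)+v*((mL+mR)/2@v); print("centre",C)
d=C-o["position"][:2]; print("tool delta",o["ee_rot"].T@np.r_[d,0])
E
```

```text
L [[285.3, 368.0], [278.7, 178.0]] yaw 22.49 res 0.47 40
R [[366.3, 368.0], [376.0, 178.0]] yaw 22.65 res 0.19 40
F [[283.0, 174.1], [372.0, 171.8]] yaw -65.72 res 0.56 40
N [[289.0, 370.3], [364.0, 370.2]] yaw -67.13 res 0.0 40
width 49.509654686686225 len 119.64033428212093
centre [488.95102033 139.74512476]
tool delta [9.93745568e-01 6.32858116e-01 2.09647311e-04]
```

```bash
python3 -m jog '[{"gripper":-1,"offset":[0.001,0.0006,0.016],"spin":0.006},{"gripper":-1,"offset":[0,0,0.018],"spin":0},{"gripper":-1,"offset":[0,0,0.018],"spin":0},{"gripper":-1,"offset":[0,0,0.012],"spin":0},{"gripper":-1,"offset":[0,0,0],"spin":0}]'
python3 -m jog '[{"gripper":-0.2,"offset":[0,0,0],"spin":0},{"gripper":0,"offset":[0,0,0],"spin":0},{"gripper":0.2,"offset":[0,0,0],"spin":0},{"gripper":1,"offset":[0,0,0],"spin":0},{"gripper":1,"offset":[0,0,0],"spin":0}]' 80
python3 -m jog '[{"gripper":1,"offset":[0,0,0],"spin":0},{"gripper":1,"offset":[0,0,0],"spin":0},{"gripper":1,"offset":[0,0,0],"spin":0},{"gripper":1,"offset":[0,0,0],"spin":0},{"gripper":1,"offset":[0,0,0],"spin":0}]'
python3 - <<'E'
from bench import monitor, vision
import cv2,pickle
o=monitor.get_obs(); c=vision.camera("wrist"); pickle.dump((o,c),open("pics/w4.pkl","wb")); cv2.imwrite("pics/w4.png",c["color"])
print(o["position"],o["ee_rot"],o["ft_force"])
c=vision.camera("scene");cv2.imwrite("pics/s4.png",cv2.resize(c["color"][120:300,260:480],None,fx=3.3,fy=3.3))
E
```

```text
time_s: 4.47
position: [487.9, 139.7, 16.1]
ee_rot: [[0.384, -0.923, -0.002], [-0.923, -0.384, -0.001], [-0.0, 0.003, -1.0]]
ft_force: [-0.5, -0.6, 0.3]
grip_width: 85.4
time_s: 4.88
position: [490.1, 140.4, 18.9]
ee_rot: [[0.384, -0.923, 0.003], [-0.923, -0.384, 0.0], [0.001, -0.003, -1.0]]
ft_force: [-0.3, 1.1, 5.6]
grip_width: 48.8
time_s: 5.3
position: [490.0, 140.4, 18.9]
ee_rot: [[0.384, -0.923, 0.003], [-0.923, -0.384, 0.0], [0.001, -0.003, -1.0]]
ft_force: [-0.3, 0.3, 5.1]
grip_width: 48.8
[490.00273628 140.44252199  18.90327014] [[ 3.83759949e-01 -9.23428421e-01  2.87280746e-03]
 [-9.23432591e-01 -3.83760470e-01  3.89791091e-04]
 [ 7.42525769e-04 -2.80243025e-03 -9.99995798e-01]] [-0.3381389   0.31549791  5.0829245 ]
```

View pics/w4.png

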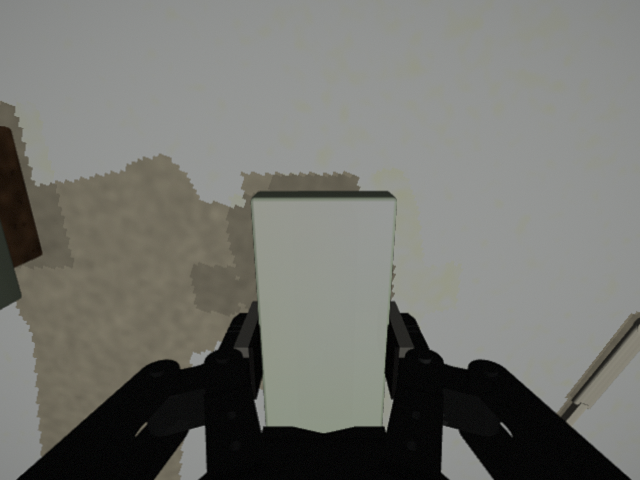

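View pics/s4.png

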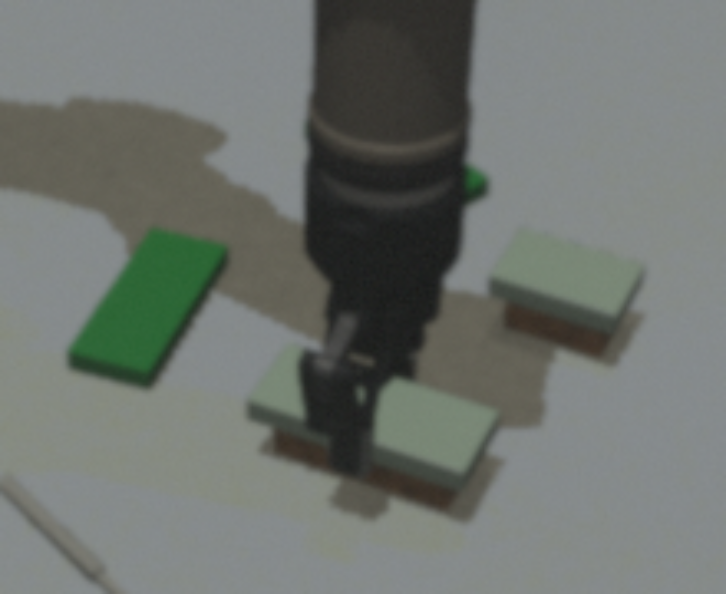

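```bash
python3 -m jog '[{"gripper":1,"offset":[0,0,-0.004],"spin":0},{"gripper":1,"offset":[0,0,-0.01],"spin":0},{"gripper":1,"offset":[0,0,-0.016],"spin":0},{"gripper":1,"offset":[0,0,-0.02],"spin":0},{"gripper":1,"offset":[0,0,-0.02],"spin":0}]'
python3 -m jog '[{"gripper":1,"offset":[0,0,-0.02],"spin":0},{"gripper":1,"offset":[0,0,-0.015],"spin":0},{"gripper":1,"offset":[0,0,-0.005],"spin":0},{"gripper":1,"offset":[0,0,0],"spin":0},{"gripper":1,"offset":[0,0,0],"spin":0}]'
python3 - <<'E'
from bench import monitor, vision
import cv2,pickle
o=monitor.get_obs(); c=vision.camera("wrist"); pickle.dump((o,c),open("pics/w5.pkl","wb")); cv2.imwrite("pics/w5.png",c["color"])
print(o["position"],o["ee_rot"],o["ft_force"],o["grip_width"])
E
```

```text
time_s: 5.82
position: [488.0, 139.9, 88.3]
ee_rot: [[0.384, -0.923, -0.001], [-0.923, -0.384, -0.0], [-0.0, 0.001, -1.0]]
ft_force: [0.9, 0.1, -2.8]
grip_width: 48.6
time_s: 6.23
position: [488.2, 139.8, 127.0]
ee_rot: [[0.384, -0.923, -0.0], [-0.923, -0.384, -0.0], [0.0, 0.001, -1.0]]
ft_force: [0.6, 0.1, -3.3]
grip_width: 48.5
[488.22009174 139.76593906 127.02543979] [[ 3.83681086e-01 -9.23465540e-01 -4.69658886e-04]
 [-9.23465626e-01 -3.83680885e-01 -4.64508560e-04]
 [ 2.48758511e-04  6.11936986e-04 -9.99999782e-01]] [ 0.64726761  0.14064734 -3.28798591] 48.49077927007708
```

View pics/w5.png

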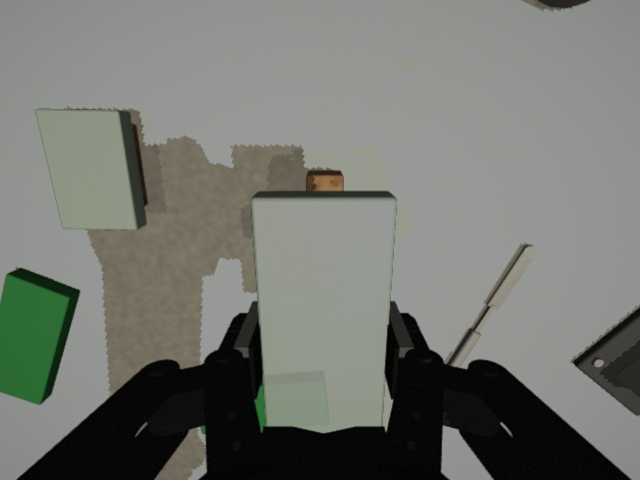

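```bash
python3 - <<'E'
from ed import *
import pickle
for n in ("w4","w5"):
    o,c=pickle.load(open(f"pics/{n}.pkl","rb")); im=c["color"]; T=c["mount"]
    for nm,p in (("F",[(258,198),(390,198)]),("L",[(253,200),(257,290)]),("R",[(396,200),(392,290)])):
        e,r,k=edge(im,*p,half=3); print(n,nm,e.round(1).tolist(),plane(c,e,-26.1,T).round(1).tolist(),r)
cv2.imwrite("pics/w5a.png",cv2.resize(im[180:320,240:410],None,fx=4,fy=4))
E
```

```text
w4 F [[258.0, 197.2], [390.0, 197.3]] [[-22.7, -58.9, -26.1], [21.8, -58.8, -26.1]] 1.1198294476326534e-06
w4 L [[251.5, 200.1], [257.6, 290.0]] [[-24.9, -57.9, -26.1], [-24.9, -24.4, -26.1]] 0.3093360736710562
w4 R [[397.1, 200.1], [390.8, 289.9]] [[24.2, -57.9, -26.1], [24.1, -24.4, -26.1]] 0.27974289446679323
w5 F [[258.0, 197.2], [390.0, 197.3]] [[-22.7, -58.9, -26.1], [21.8, -58.8, -26.1]] 1.1198294476326534e-06
w5 L [[251.6, 200.1], [258.0, 289.9]] [[-24.9, -57.9, -26.1], [-24.7, -24.4, -26.1]] 0.2327108070454473
w5 R [[397.0, 200.1], [391.2, 289.9]] [[24.2, -57.9, -26.1], [24.3, -24.4, -26.1]] 0.2052850230382137
```

View pics/w5a.png

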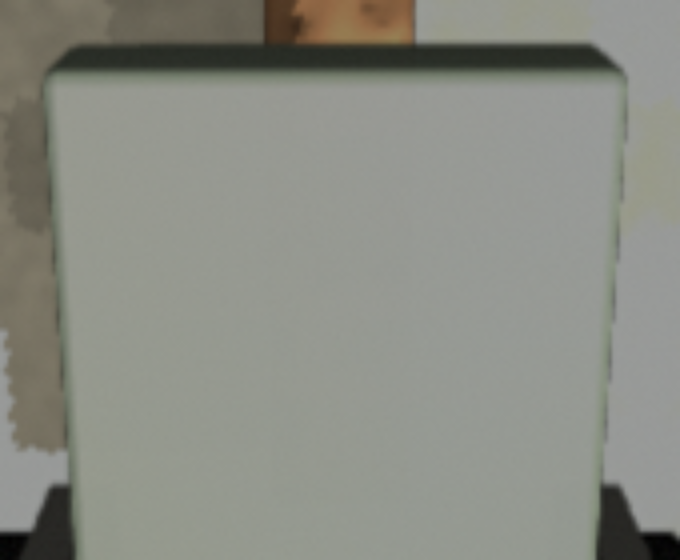

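```bash
python3 -m jog '[{"gripper":1,"offset":[0.010,0.0026,0],"spin":0},{"gripper":1,"offset":[0.018,0.0047,0],"spin":0},{"gripper":1,"offset":[0.024,0.0063,0],"spin":0},{"gripper":1,"offset":[0.026,0.0068,0],"spin":0},{"gripper":1,"offset":[0.026,0.0068,0],"spin":0}]'
python3 -m jog '[{"gripper":1,"offset":[0.026,0.0068,0],"spin":0},{"gripper":1,"offset":[0.026,0.0068,0],"spin":0},{"gripper":1,"offset":[0.026,0.0068,0],"spin":0},{"gripper":1,"offset":[0.026,0.0068,0],"spin":0},{"gripper":1,"offset":[0.026,0.0068,0],"spin":0}]'
python3 -m jog '[{"gripper":1,"offset":[0.026,0.0068,0],"spin":0},{"gripper":1,"offset":[0.024,0.0063,0],"spin":0},{"gripper":1,"offset":[0.018,0.0047,0],"spin":0},{"gripper":1,"offset":[0.012,0.003,0],"spin":0},{"gripper":1,"offset":[0,0,0],"spin":0}]'
```

```text
time_s: 6.7
position: [502.7, 31.7, 126.1]
ee_rot: [[0.384, -0.923, -0.002], [-0.923, -0.384, -0.001], [-0.0, 0.002, -1.0]]
ft_force: [0.7, 0.3, -3.0]
grip_width: 49.1
time_s: 7.12
position: [520.9, -101.7, 126.1]
ee_rot: [[0.383, -0.924, -0.002], [-0.924, -0.383, -0.0], [-0.001, 0.002, -1.0]]
ft_force: [0.5, 0.9, -2.7]
grip_width: 48.7
time_s: 7.53
position: [532.5, -185.5, 126.3]
ee_rot: [[0.379, -0.925, -0.002], [-0.925, -0.379, -0.002], [0.001, 0.002, -1.0]]
ft_force: [-0.4, 0.1, -3.4]
grip_width: 48.1
```

```bash
python3 -m jog '[{"gripper":1,"offset":[0,0,0],"spin":0.04},{"gripper":1,"offset":[0,0,0],"spin":0.08},{"gripper":1,"offset":[0,0,0],"spin":0.09},{"gripper":1,"offset":[0,0,0],"spin":0.09},{"gripper":1,"offset":[0,0,0],"spin":0.09}]'
python3 -m jog '[{"gripper":1,"offset":[0,0,0],"spin":0.09},{"gripper":1,"offset":[0,0,0],"spin":0.09},{"gripper":1,"offset":[0,0,0],"spin":0.07},{"gripper":1,"offset":[0,0,0],"spin":0.04},{"gripper":1,"offset":[0,0,0],"spin":0}]'
python3 -m jog '[{"gripper":1,"offset":[0,0,0],"spin":0},{"gripper":1,"offset":[0,0,0],"spin":0},{"gripper":1,"offset":[0,0,0],"spin":0},{"gripper":1,"offset":[0,0,0],"spin":0},{"gripper":1,"offset":[0,0,0],"spin":0}]'
python3 - <<'E'
from bench import monitor, vision
import cv2,pickle,numpy as np
o=monitor.get_obs(); c=vision.camera("wrist"); pickle.dump((o,c),open("pics/w6.pkl","wb")); cv2.imwrite("pics/w6.png",c["color"])
R=o["ee_rot"];print(o["position"],np.degrees(np.arctan2(R[1,0],R[0,0])),o["ft_force"],o["grip_width"])
E
```

```text
time_s: 7.95
position: [533.0, -179.3, 126.7]
ee_rot: [[0.002, -1.0, -0.001], [-1.0, -0.002, 0.001], [-0.001, 0.001, -1.0]]
ft_force: [-0.7, 0.4, -3.0]
grip_width: 48.4
time_s: 8.37
position: [533.1, -179.3, 126.7]
ee_rot: [[-0.281, -0.96, -0.001], [-0.96, 0.281, 0.001], [-0.001, 0.002, -1.0]]
ft_force: [0.0, 0.2, -3.3]
grip_width: 48.6
time_s: 8.78
position: [533.5, -181.3, 127.3]
ee_rot: [[-0.282, -0.959, 0.0], [-0.959, 0.282, -0.0], [0.0, -0.0, -1.0]]
ft_force: [0.2, -0.2, -2.9]
grip_width: 48.8
[ 533.4669257  -181.33813162  127.29202634] -106.38124790413643 [ 0.17789304 -0.16975738 -2.93623535] 48.76781191570677
```

View pics/w6.png

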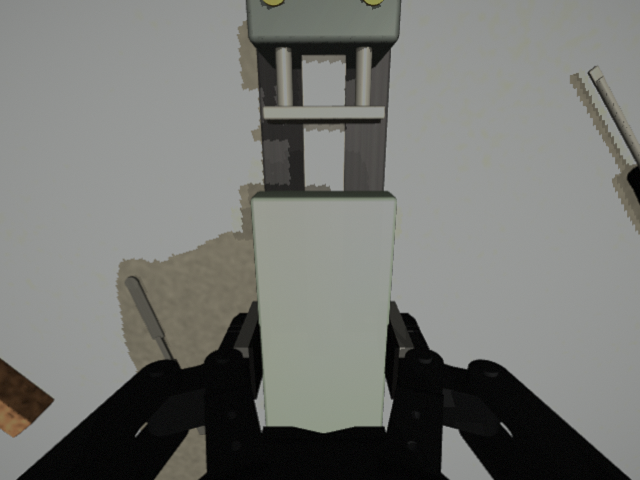

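The held slab (columns 253–396) lines up with the beam (303–345) and with the stop plate (263–385, row 112).

```bash
python3 - <<'E'
from ed import *
import pickle
o,c=pickle.load(open("pics/w6.pkl","rb")); im=c["color"]; T=c["mount"]; z0=o["position"][2]
def go(nm,p,z,h=4):
    e,r,k=edge(im,*p,half=h); W=plane(c,e,z,T); print(nm,e.round(1).tolist(),W.round(1).tolist(),r.round(2),k); return W
for nm,p in (("beamL",[(304,130),(304,185)]),("beamR",[(345,130),(345,185)])): go(nm,p,z0-60)
go("beamR2",[(345,57),(345,104)],z0-60);go("beamL2",[(303,57),(303,104)],z0-60)
go("stop front top",[(268,118),(380,118)],z0-87);go("stop back top",[(268,106),(380,106)],z0-87)
go("baseL",[(264,130),(264,180)],z0-8);go("baseR",[(387,130),(386,180)],z0-8)
go("stopL",[(263.5,108),(263.5,117)],z0-87);go("stopR",[(384.5,108),(384.5,117)],z0-87)
cv2.imwrite("pics/w6a.png",cv2.resize(im[30:210,240:410],None,fx=3.3,fy=3.3))
E
```

```text
beamL [[303.7, 130.0], [303.8, 185.0]] [[-11.1, -79.3, 67.3], [-11.7, -48.1, 67.3]] 0.0 40
beamR [[344.9, 130.0], [343.4, 185.0]] [[12.4, -79.3, 67.3], [12.1, -48.1, 67.3]] 0.19 40
beamR2 [[345.9, 57.0], [344.4, 104.0]] [[12.2, -116.4, 67.3], [11.9, -93.1, 67.3]] 0.19 40
beamL2 [[301.4, 57.1], [303.0, 104.0]] [[-11.6, -116.4, 67.3], [-11.2, -93.1, 67.3]] 0.18 40
stop front top [[268.0, 118.3], [380.0, 118.2]] [[-27.1, -85.1, 40.3], [28.0, -85.0, 40.3]] 0.0 40
stop back top [[268.0, 104.9], [380.0, 105.9]] [[-26.8, -91.1, 40.3], [27.7, -90.7, 40.3]] 1.06 40
baseL [[261.0, 130.1], [263.3, 180.0]] [[-44.2, -78.8, 119.3], [-44.6, -43.5, 119.3]] 0.28 40
baseR [[386.8, 130.0], [384.1, 179.9]] [[45.2, -78.8, 119.3], [45.2, -43.6, 119.3]] 0.24 40
stopL [[259.7, 108.0], [259.8, 117.0]] [[-30.9, -89.7, 40.3], [-31.1, -85.6, 40.3]] 0.0 40
stopR [[387.7, 108.0], [387.8, 117.0]] [[31.5, -89.7, 40.3], [31.7, -85.6, 40.3]] 0.0 40
```

View pics/w6a.png

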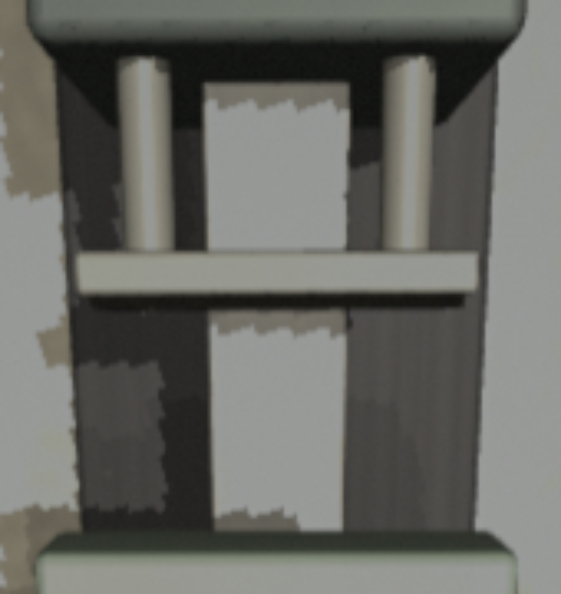

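```bash
python3 -m jog '[{"gripper":1,"offset":[0.0008,0,0.01],"spin":0},{"gripper":1,"offset":[0,0,0.018],"spin":0},{"gripper":1,"offset":[0,0,0.018],"spin":0},{"gripper":1,"offset":[0,0,0.016],"spin":0},{"gripper":1,"offset":[0,0,0.008],"spin":0}]'
python3 -m jog '[{"gripper":1,"offset":[0,0,0.003],"spin":0},{"gripper":1,"offset":[0,0,0.002],"spin":0},{"gripper":1,"offset":[0,0,0],"spin":0},{"gripper":1,"offset":[0,0,0],"spin":0},{"gripper":1,"offset":[0,0,0],"spin":0}]'
python3 - <<'E'
from bench import monitor, vision
import cv2,pickle,numpy as np
o=monitor.get_obs(); c=vision.camera("wrist"); pickle.dump((o,c),open("pics/w7.pkl","wb")); cv2.imwrite("pics/w7.png",c["color"])
R=o["ee_rot"];print(o["position"],R.round(4),o["ft_force"],o["grip_width"])
c=vision.camera("scene");pickle.dump(c,open("pics/s7.pkl","wb"));cv2.imwrite("pics/s7.png",cv2.resize(c["color"][300:480,170:320],None,fx=3.3,fy=3.3,interpolation=cv2.INTER_CUBIC))
E
```

```text
time_s: 9.25
position: [531.5, -181.7, 54.6]
ee_rot: [[-0.282, -0.959, -0.004], [-0.959, 0.282, 0.001], [0.0, 0.004, -1.0]]
ft_force: [-0.7, -0.1, -3.6]
grip_width: 48.7
time_s: 9.67
position: [534.0, -182.4, 53.2]
ee_rot: [[-0.282, -0.959, 0.002], [-0.959, 0.282, -0.001], [0.0, -0.002, -1.0]]
ft_force: [-0.1, -0.8, -2.2]
grip_width: 48.7
[ 534.04538415 -182.36819985   53.21360381] [[-2.823e-01 -9.593e-01  1.800e-03]
 [-9.593e-01  2.823e-01 -6.000e-04]
 [ 1.000e-04 -1.900e-03 -1.000e+00]] [-0.08982041 -0.75961428 -2.21170851] 48.722831408163984
```

View pics/w7.png

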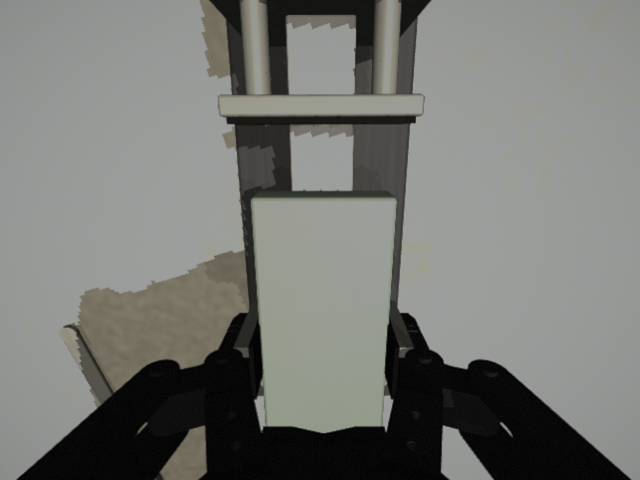

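View pics/s7.png

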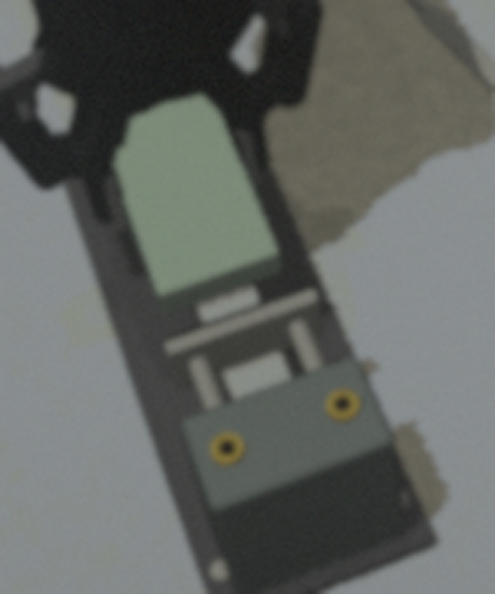

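```bash
cat > rel.py <<'E'
from ed import *
import pickle,sys
def run(n,beam,stop,sidx,srow):
    o,c=pickle.load(open(f"pics/{n}.pkl","rb")); im=c["color"]; T=c["mount"]; z0=o["position"][2]
    def go(nm,p,z,h=4):
        e,r,k=edge(im,*p,half=h); W=plane(c,e,z,T); print(nm,e.round(1).tolist(),W[:,:2].round(1).tolist(),r.round(2),k); return W
    L=go("beamL",beam[0],z0-60);R=go("beamR",beam[1],z0-60); print(" beam mid",((L+R)/2)[:,0].round(2))
    go("stop face top",stop,z0-87)
    a=go("stopL",sidx[0],z0-87,6);b=go("stopR",sidx[1],z0-87,6);print(" stop mid",((a+b)/2)[:,0].round(2))
    L=go("slabL",[(253,200),(257,290)],-26.1,3);R=go("slabR",[(396,200),(392,290)],-26.1,3);print(" slab mid",((L+R)/2)[:,0].round(2))
    go("slabF",[(258,198),(390,198)],-26.1,3)
E
python3 - <<'E'
from rel import *
run("w7",([(291,130),(292,185)],[(354,130),(353,185)]),[(228,117),(416,117)],([(219,99),(219,113)],[(424,99),(424,113)]),0)
E
```

```text
beamL [[289.3, 130.1], [291.6, 185.0]] [[-12.4, -80.0], [-12.2, -59.7]] 0.17 40
beamR [[352.9, 130.0], [352.4, 185.0]] [[11.0, -80.0], [11.4, -59.7]] 0.13 40
 beam mid [-0.71 -0.41]
stop face top [[228.0, 115.2], [416.0, 115.3]] [[-27.7, -84.3], [27.2, -84.3]] 0.0 40
stopL [[217.5, 99.1], [218.3, 113.0]] [[-30.3, -88.7], [-30.5, -84.9]] 0.24 40
stopR [[424.8, 99.1], [423.4, 112.9]] [[29.4, -88.6], [29.3, -84.9]] 0.23 40
 stop mid [-0.49 -0.59]
slabL [[250.4, 200.2], [256.6, 290.0]] [[-24.5, -57.7], [-24.5, -24.2]] 0.2 40
slabR [[396.3, 200.0], [390.4, 289.9]] [[24.7, -57.7], [24.8, -24.2]] 0.19 40
 slab mid [0.12 0.14]
slabF [[258.0, 197.2], [390.0, 197.3]] [[-21.9, -58.7], [22.6, -58.7]] 0.0 40
```

```bash
python3 -m jog '[{"gripper":1,"offset":[-0.0005,0,0.001],"spin":0},{"gripper":1,"offset":[0,0,0.001],"spin":0},{"gripper":1,"offset":[0,0,0.001],"spin":0},{"gripper":1,"offset":[0,0,0],"spin":0},{"gripper":1,"offset":[0,0,0],"spin":0}]'
python3 -m jog '[{"gripper":1,"offset":[0,0,0.0005],"spin":0},{"gripper":1,"offset":[0,0,0.0005],"spin":0},{"gripper":1,"offset":[0,0,0],"spin":0},{"gripper":1,"offset":[0,0,0],"spin":0},{"gripper":1,"offset":[0,0,0],"spin":0}]'
```

```text
time_s: 10.18
position: [533.3, -181.6, 49.2]
ee_rot: [[-0.282, -0.959, -0.0], [-0.959, 0.282, -0.0], [0.0, 0.0, -1.0]]
ft_force: [-0.3, -1.3, -3.1]
grip_width: 48.7
time_s: 10.6
position: [533.4, -181.7, 48.9]
ee_rot: [[-0.282, -0.959, -0.0], [-0.959, 0.282, -0.0], [0.0, -0.0, -1.0]]
ft_force: [-3.1, 1.6, 5.9]
grip_width: 48.8
```

```bash
python3 -m jog '[{"gripper":1,"offset":[0,0,-0.0002],"spin":0},{"gripper":1,"offset":[0,0,0],"spin":0},{"gripper":1,"offset":[0,0,0],"spin":0},{"gripper":1,"offset":[0,0,0],"spin":0},{"gripper":1,"offset":[0,0,0],"spin":0}]'
python3 - <<'E'
from bench import monitor, vision
import cv2,pickle,numpy as np
o=monitor.get_obs(); c=vision.camera("wrist"); pickle.dump((o,c),open("pics/w8.pkl","wb")); cv2.imwrite("pics/w8.png",c["color"])
R=o["ee_rot"];print(o["position"],R.round(4).tolist(),o["ft_force"],o["moment"],o["grip_width"])
c=vision.camera("scene");pickle.dump(c,open("pics/s8.pkl","wb"));cv2.imwrite("pics/s8.png",cv2.resize(c["color"][300:480,170:320],None,fx=3.3,fy=3.3,interpolation=cv2.INTER_CUBIC))
from rel import *
run("w8",([(289,130),(290,185)],[(355,130),(354,185)]),[(228,115),(416,115)],([(218,99),(218,113)],[(425,99),(425,113)]),0)
E
```

```text
time_s: 11.02
position: [533.4, -181.7, 48.9]
ee_rot: [[-0.282, -0.959, -0.0], [-0.959, 0.282, -0.0], [0.0, -0.0, -1.0]]
ft_force: [-3.1, 1.9, 5.3]
grip_width: 48.5
[ 533.39502555 -181.66412564   48.92284834] [[-0.2823, -0.9593, -0.0], [-0.9593, 0.2823, -0.0001], [0.0001, -0.0, -1.0]] [-3.07833509  1.86761604  5.31033539] [ 0.18832803  0.61537638 -0.01530817] 48.5101657816946
beamL [[289.9, 130.0], [291.8, 184.9]] [[-11.8, -80.0], [-11.7, -60.4]] 0.17 40
beamR [[355.8, 130.0], [354.4, 185.0]] [[11.7, -80.0], [11.8, -60.4]] 0.25 40
 beam mid [-0.04  0.02]
stop face top [[228.0, 112.7], [416.0, 110.7]] [[-26.6, -84.9], [26.0, -85.4]] 0.23 40
stopL [[214.4, 99.5], [216.5, 113.2]] [[-30.0, -88.3], [-29.8, -84.7]] 0.29 40
stopR [[431.1, 100.8], [427.4, 113.7]] [[30.0, -87.9], [29.3, -84.6]] 0.45 40
 stop mid [ 0.   -0.25]
slabL [[250.4, 200.2], [256.4, 290.0]] [[-24.5, -57.7], [-24.5, -24.2]] 0.2 40
slabR [[396.5, 200.0], [390.3, 289.9]] [[24.8, -57.7], [24.7, -24.3]] 0.23 40
 slab mid [0.14 0.1 ]
slabF [[258.0, 197.2], [390.0, 197.3]] [[-21.9, -58.7], [22.6, -58.7]] 0.0 40
```

View pics/w8.png

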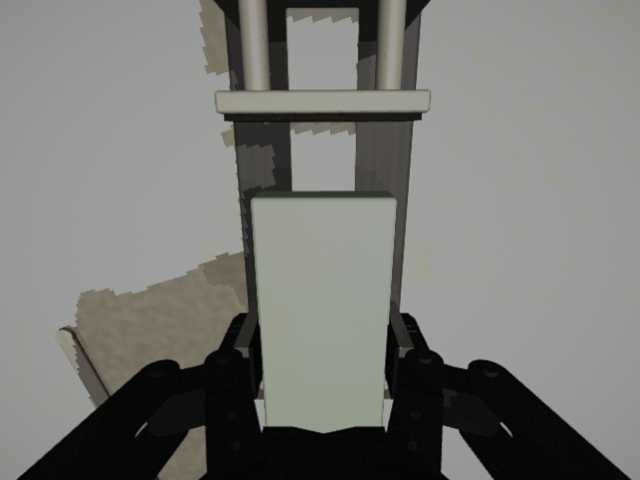

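View pics/s8.png

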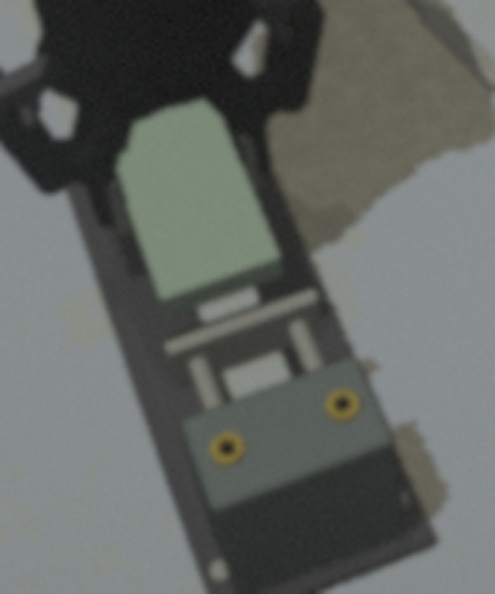

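The slab is flat on the beam and centred to about 0.1 mm, with its end near row 195 and the stop at about row 112, a gap of about 26 mm. Next I slide it.

```bash
python3 -m jog '[{"gripper":1,"offset":[0,-0.002,0],"spin":0},{"gripper":1,"offset":[0,-0.004,0],"spin":0},{"gripper":1,"offset":[0,-0.004,0],"spin":0},{"gripper":1,"offset":[0,-0.004,0],"spin":0},{"gripper":1,"offset":[0,-0.004,0],"spin":0}]'
python3 -m jog '[{"gripper":1,"offset":[0,-0.002,0],"spin":0},{"gripper":1,"offset":[0,0,0],"spin":0},{"gripper":1,"offset":[0,0,0],"spin":0},{"gripper":1,"offset":[0,0,0],"spin":0},{"gripper":1,"offset":[0,0,0],"spin":0}]'
python3 - <<'E'
from bench import monitor, vision
import cv2,pickle,numpy as np
o=monitor.get_obs(); c=vision.camera("wrist"); pickle.dump((o,c),open("pics/w9.pkl","wb")); cv2.imwrite("pics/w9.png",c["color"])
d=np.array([.961,-.277]);print(o["position"],"along",(o["position"][:2]-[541.5,-183.9])@d,"across",(o["position"][:2]-[541.5,-183.9])@[.277,.961],"F along",o["ft_force"][:2]@d,o["ft_force"],o["ee_rot"].round(4).tolist(),o["moment"],o["grip_width"])
E
```

```text
time_s: 11.53
position: [547.3, -186.1, 48.9]
ee_rot: [[-0.283, -0.959, -0.007], [-0.959, 0.283, 0.002], [0.001, 0.008, -1.0]]
ft_force: [-11.2, 2.9, 13.1]
grip_width: 48.6
time_s: 11.95
position: [550.3, -186.9, 48.9]
ee_rot: [[-0.283, -0.959, -0.005], [-0.959, 0.283, 0.001], [0.0, 0.005, -1.0]]
ft_force: [-8.0, 3.3, 10.6]
grip_width: 48.7
[ 550.32468083 -186.8965785    48.91300457] along 9.310570522100843 across -0.43527534654694233 F along -8.58564636246584 [-7.97910553  3.31309007 10.60747681] [[-0.2827, -0.9592, -0.0048], [-0.9592, 0.2827, 0.0009], [0.0005, 0.0049, -1.0]] [ 0.38451384  1.52524159 -0.03622692] 48.74798416193996
```

View pics/w9.png

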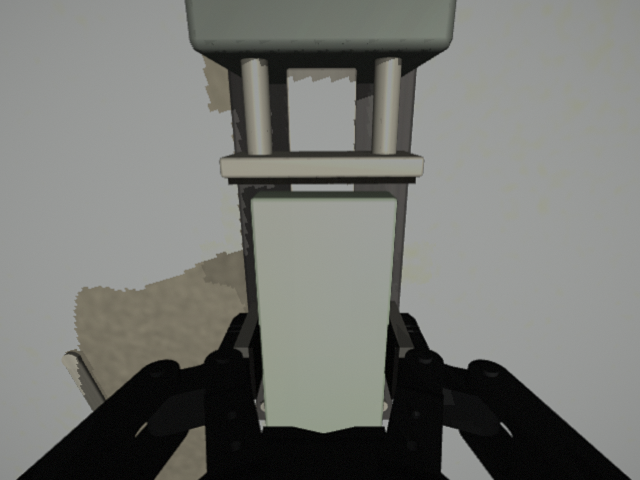

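```bash
cat > st.py <<'E'
from bench import monitor
import numpy as np
o=monitor.get_obs();d=np.array([.961,-.277]);p=o["position"][:2]-[541.5,-183.9]
print("t",o["time_s"],"along",(p@d).round(2),"across",(p@[.277,.961]).round(2),"z",o["position"][2].round(2),"Falong",(o["ft_force"][:2]@d).round(2),"Facross",(o["ft_force"][:2]@[.277,.961]).round(2),"Fz",o["ft_force"][2].round(2),"tilt",o["ee_rot"][:,2].round(4),"yaw",np.degrees(np.arctan2(o["ee_rot"][1,0],o["ee_rot"][0,0])).round(2),o["grip_width"])
E
python3 -m jog '[{"gripper":1,"offset":[0,0,-0.0005],"spin":0},{"gripper":1,"offset":[0,0,-0.0005],"spin":0},{"gripper":1,"offset":[0,0,-0.0005],"spin":0},{"gripper":1,"offset":[0,0,0],"spin":0},{"gripper":1,"offset":[0,0,0],"spin":0}]' >/dev/null; python3 st.py
```

```text
t 12.4167 along 11.76 across -0.15 z 49.59 Falong -0.15 Facross 0.56 Fz -2.4 tilt [ 1.e-04 -0.e+00 -1.e+00] yaw -106.39 48.63334228352692
```

```bash
python3 -m jog '[{"gripper":1,"offset":[0,0,0.0004],"spin":0},{"gripper":1,"offset":[0,0,0.0004],"spin":0},{"gripper":1,"offset":[0,0,0],"spin":0},{"gripper":1,"offset":[0,0,0],"spin":0},{"gripper":1,"offset":[0,0,0],"spin":0}]' >/dev/null; python3 st.py
```

```text
t 12.8333 along 11.58 across -0.21 z 49.15 Falong -0.6 Facross -0.21 Fz -2.56 tilt [-0.e+00 -1.e-04 -1.e+00] yaw -106.39 48.6946525303058
```

```bash
python3 -m jog '[{"gripper":1,"offset":[0,0,0.0003],"spin":0},{"gripper":1,"offset":[0,0,0],"spin":0},{"gripper":1,"offset":[0,0,0],"spin":0},{"gripper":1,"offset":[0,0,0],"spin":0},{"gripper":1,"offset":[0,0,0],"spin":0}]' >/dev/null; python3 st.py
```

```text
t 13.25 along 11.6 across -0.22 z 49.01 Falong -0.2 Facross 0.22 Fz -1.5 tilt [ 1.e-04 -1.e-04 -1.e+00] yaw -106.4 48.758780036198004
```

```bash
python3 -m jog '[{"gripper":1,"offset":[0,0,0.0003],"spin":0},{"gripper":1,"offset":[0,0,0],"spin":0},{"gripper":1,"offset":[0,0,0],"spin":0},{"gripper":1,"offset":[0,0,0],"spin":0},{"gripper":1,"offset":[0,0,0],"spin":0}]' >/dev/null; python3 st.py
```

```text
t 13.6667 along 11.59 across -0.18 z 48.92 Falong -2.35 Facross 0.59 Fz 3.83 tilt [-0.e+00 -1.e-04 -1.e+00] yaw -106.39 48.7785130690629
```

```bash
python3 -m jog '[{"gripper":1,"offset":[0,-0.001,0],"spin":0},{"gripper":1,"offset":[0,-0.001,0],"spin":0},{"gripper":1,"offset":[0,-0.0005,0],"spin":0},{"gripper":1,"offset":[0,0,0],"spin":0},{"gripper":1,"offset":[0,0,0],"spin":0}]' >/dev/null; python3 st.py
```

```text
t 14.0833 along 11.52 across -0.18 z 48.9 Falong -9.13 Facross 0.42 Fz 10.16 tilt [-0.0055  0.0013 -1.    ] yaw -106.4 48.203821603660735
```

```bash
python3 -m jog '[{"gripper":1,"offset":[0,0,-0.0003],"spin":0},{"gripper":1,"offset":[0,-0.0005,-0.0002],"spin":0},{"gripper":1,"offset":[0,-0.0005,0],"spin":0},{"gripper":1,"offset":[0,0,0],"spin":0},{"gripper":1,"offset":[0,0,0],"spin":0}]' >/dev/null; python3 st.py
```

```text
t 14.5 along 14.64 across -0.31 z 48.95 Falong -4.54 Facross -0.34 Fz 2.56 tilt [-1.1e-03  2.0e-04 -1.0e+00] yaw -106.41 48.43309082064221
```

```bash
python3 -m jog '[{"gripper":1,"offset":[0,-0.001,0],"spin":0},{"gripper":1,"offset":[0,-0.001,-0.0002],"spin":0},{"gripper":1,"offset":[0,-0.001,0],"spin":0},{"gripper":1,"offset":[0,0,0],"spin":0},{"gripper":1,"offset":[0,0,0],"spin":0}]' >/dev/null; python3 st.py
python3 - <<'E'
from bench import monitor, vision
import cv2,pickle,numpy as np
o=monitor.get_obs(); c=vision.camera("wrist"); pickle.dump((o,c),open("pics/w10.pkl","wb")); cv2.imwrite("pics/w10.png",cv2.resize(c["color"][0:240,170:470],None,fx=2.5,fy=2.5,interpolation=cv2.INTER_CUBIC))
E
```

```text
t 14.9167 along 17.61 across -0.32 z 48.98 Falong -4.11 Facross 1.41 Fz 0.64 tilt [-1.2e-03  1.0e-04 -1.0e+00] yaw -106.39 48.66548197313414
```

View pics/w10.png

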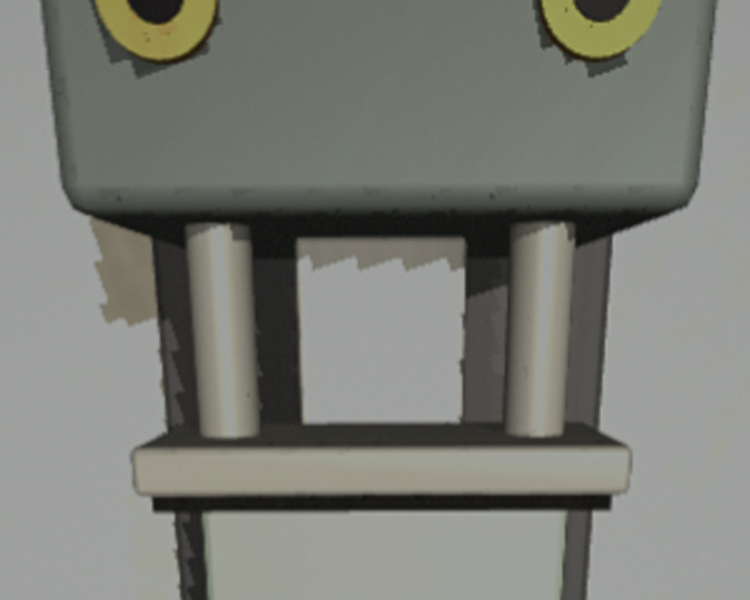

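```bash
cat > sd.py <<'E'
from ed import *
import pickle
def lines(n,cols=(300,348)):
    o,c=pickle.load(open(f"pics/{n}.pkl","rb")); g=cv2.GaussianBlur(cv2.cvtColor(c["color"],cv2.COLOR_BGR2GRAY),(0,0),.7).astype(float)
    pr=g[:,cols[0]:cols[1]].mean(1); gr=np.gradient(pr)
    z0=o["position"][2]; T=wristT(c,o); out=[]
    for i in range(5,240):
        if abs(gr[i])>4 and abs(gr[i])==max(abs(gr[i-2:i+3])):
            a,b,d=abs(gr[i-1]),abs(gr[i]),abs(gr[i+1]); r=i+.5*(a-d)/(a-2*b+d)
            W=plane(c,[(324,r)],87,T)[0]; s=(W[:2]-[541.5,-183.9])@[.961,-.277]
            out.append((round(r,1),round(gr[i],1),round(s,1)))
    print(n,out)
if __name__=="__main__":
    import sys
    for n in sys.argv[1:]: lines(n)
E
python3 sd.py w8 w9 w10
```

```text
w8 [(np.float64(7.4), np.float64(29.8), np.float64(101.7)), (np.float64(18.3), np.float64(7.1), np.float64(99.3)), (np.float64(88.8), np.float64(-15.0), np.float64(82.6)), (np.float64(91.9), np.float64(12.3), np.float64(81.8)), (np.float64(111.9), np.float64(-34.9), np.float64(76.7)), (np.float64(121.7), np.float64(30.1), np.float64(74.1)), (np.float64(131.6), np.float64(8.8), np.float64(71.4)), (np.float64(190.6), np.float64(-35.6), np.float64(54.6)), (np.float64(197.4), np.float64(26.6), np.float64(52.5))]
w9 [(np.float64(39.6), np.float64(-5.8), np.float64(112.3)), (np.float64(49.5), np.float64(-9.7), np.float64(109.9)), (np.float64(67.8), np.float64(29.2), np.float64(105.6)), (np.float64(78.2), np.float64(7.2), np.float64(103.1)), (np.float64(150.8), np.float64(-36.7), np.float64(84.1)), (np.float64(157.1), np.float64(31.6), np.float64(82.3)), (np.float64(176.5), np.float64(-33.3), np.float64(76.7)), (np.float64(183.6), np.float64(42.8), np.float64(74.6)), (np.float64(190.8), np.float64(-35.9), np.float64(72.5)), (np.float64(197.7), np.float64(26.7), np.float64(70.4))]
w10 [(np.float64(74.8), np.float64(-6.4), np.float64(112.1)), (np.float64(83.5), np.float64(-11.4), np.float64(110.0)), (np.float64(94.7), np.float64(27.7), np.float64(107.2)), (np.float64(104.5), np.float64(7.5), np.float64(104.7)), (np.float64(168.8), np.float64(-37.9), np.float64(87.1)), (np.float64(178.8), np.float64(31.4), np.float64(84.2)), (np.float64(197.1), np.float64(-39.3), np.float64(78.7)), (np.float64(203.9), np.float64(48.1), np.float64(76.6))]
```

```bash
python3 -m jog '[{"gripper":1,"offset":[0,-0.001,0],"spin":0},{"gripper":1,"offset":[0,-0.001,-0.0001],"spin":0},{"gripper":1,"offset":[0,-0.001,0],"spin":0},{"gripper":1,"offset":[0,-0.001,-0.0001],"spin":0},{"gripper":1,"offset":[0,-0.001,0],"spin":0}]' >/dev/null; python3 st.py
python3 -m jog '[{"gripper":1,"offset":[0,0,0],"spin":0},{"gripper":1,"offset":[0,0,0],"spin":0},{"gripper":1,"offset":[0,0,0],"spin":0},{"gripper":1,"offset":[0,0,0],"spin":0},{"gripper":1,"offset":[0,0,0],"spin":0}]' >/dev/null; python3 st.py
```

```text
t 15.3833 along 21.36 across -0.3 z 48.96 Falong -8.06 Facross 0.17 Fz 4.12 tilt [-3.9e-03  9.0e-04 -1.0e+00] yaw -106.39 48.86433742293038
t 15.8 along 21.46 across -0.34 z 48.99 Falong -7.2 Facross -0.65 Fz 1.45 tilt [-3.5e-03  7.0e-04 -1.0e+00] yaw -106.39 48.729892572581335
```

```bash
python3 -m jog '[{"gripper":1,"offset":[0,-0.001,0],"spin":0},{"gripper":1,"offset":[0,-0.001,-0.0001],"spin":0},{"gripper":1,"offset":[0,-0.001,0],"spin":0},{"gripper":1,"offset":[0,-0.001,-0.0001],"spin":0},{"gripper":1,"offset":[0,-0.001,0],"spin":0}]' >/dev/null; python3 st.py
python3 -m jog '[{"gripper":1,"offset":[0,-0.001,0],"spin":0},{"gripper":1,"offset":[0,-0.0005,0],"spin":0},{"gripper":1,"offset":[0,0,0],"spin":0},{"gripper":1,"offset":[0,0,0],"spin":0},{"gripper":1,"offset":[0,0,0],"spin":0}]' >/dev/null; python3 st.py
python3 - <<'E'
from bench import monitor, vision
import cv2,pickle,numpy as np
o=monitor.get_obs(); c=vision.camera("wrist"); pickle.dump((o,c),open("pics/w11.pkl","wb")); cv2.imwrite("pics/w11.png",c["color"])
from sd import lines
lines("w11")
E
```

```text
t 16.2167 along 24.49 across -0.36 z 48.96 Falong -11.88 Facross 0.4 Fz 6.93 tilt [-0.0078  0.0019 -1.    ] yaw -106.38 48.39052628251881
t 16.6333 along 25.38 across -0.35 z 48.93 Falong -12.27 Facross -0.45 Fz 6.95 tilt [-0.0089  0.0021 -1.    ] yaw -106.38 48.760183949431514
w11 [(np.float64(107.2), np.float64(-6.6), np.float64(112.0)), (np.float64(114.9), np.float64(-13.8), np.float64(110.0)), (np.float64(118.8), np.float64(27.1), np.float64(109.0)), (np.float64(128.5), np.float64(7.9), np.float64(106.4)), (np.float64(169.1), np.float64(-39.7), np.float64(95.1)), (np.float64(179.8), np.float64(31.1), np.float64(92.0)), (np.float64(198.2), np.float64(-37.1), np.float64(86.5)), (np.float64(205.0), np.float64(46.1), np.float64(84.5))]
```

View pics/w11.png

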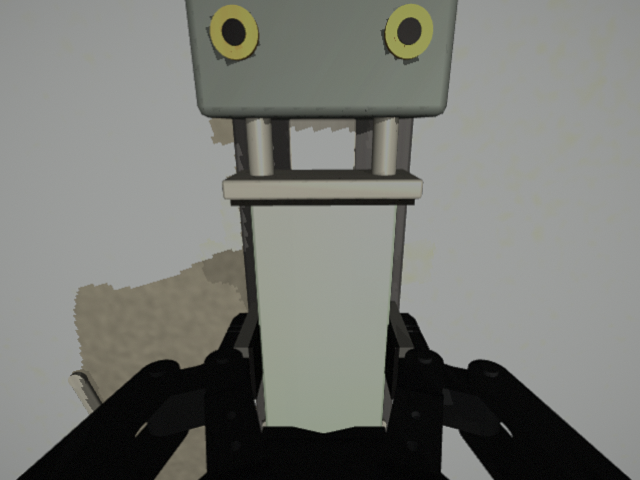

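```bash
python3 -m jog '[{"gripper":1,"offset":[0,-0.001,-0.0001],"spin":0},{"gripper":1,"offset":[0,-0.001,-0.0001],"spin":0},{"gripper":1,"offset":[0,-0.001,-0.0001],"spin":0},{"gripper":1,"offset":[0,0,0],"spin":0},{"gripper":1,"offset":[0,0,0],"spin":0}]' >/dev/null; python3 st.py
python3 -m jog '[{"gripper":1,"offset":[0,0,0],"spin":0},{"gripper":1,"offset":[0,0,0],"spin":0},{"gripper":1,"offset":[0,0,0],"spin":0},{"gripper":1,"offset":[0,0,0],"spin":0},{"gripper":1,"offset":[0,0,0],"spin":0}]' >/dev/null; python3 st.py
```

```text
t 17.1 along 27.66 across -0.4 z 48.95 Falong -13.87 Facross -0.26 Fz 5.86 tilt [-0.0104  0.0025 -0.9999] yaw -106.38 48.54018339452732
t 17.5167 along 27.71 across -0.38 z 48.97 Falong -13.72 Facross 1.12 Fz 6.58 tilt [-0.0102  0.0025 -0.9999] yaw -106.38 48.486055124129635
```

```bash
python3 -m jog '[{"gripper":1,"offset":[0,0,-0.0001],"spin":0},{"gripper":1,"offset":[0,0,-0.0001],"spin":0},{"gripper":1,"offset":[0,0,0],"spin":0},{"gripper":1,"offset":[0,0,0],"spin":0},{"gripper":1,"offset":[0,0,0],"spin":0}]' >/dev/null; python3 st.py
python3 - <<'E'
from bench import monitor, vision
import cv2,pickle,numpy as np
o=monitor.get_obs(); c=vision.camera("wrist"); pickle.dump((o,c),open("pics/w12.pkl","wb")); cv2.imwrite("pics/w12.png",c["color"])
from sd import lines
lines("w12")
c=vision.camera("scene");pickle.dump(c,open("pics/s12.pkl","wb"));cv2.imwrite("pics/s12.png",cv2.resize(c["color"][300:480,170:320],None,fx=3.3,fy=3.3,interpolation=cv2.INTER_CUBIC))
c=vision.camera("top");cv2.imwrite("pics/t12.png",c["color"])
E
```

```text
t 17.9333 along 27.69 across -0.4 z 49.0 Falong -12.49 Facross 0.39 Fz 5.24 tilt [-0.0102  0.0025 -0.9999] yaw -106.38 48.6373083114021
w12 [(np.float64(116.3), np.float64(-6.7), np.float64(112.0)), (np.float64(126.2), np.float64(25.2), np.float64(109.4)), (np.float64(135.6), np.float64(7.8), np.float64(106.9)), (np.float64(169.1), np.float64(-39.7), np.float64(97.5)), (np.float64(180.0), np.float64(31.0), np.float64(94.3)), (np.float64(198.6), np.float64(-34.8), np.float64(88.8)), (np.float64(205.1), np.float64(43.9), np.float64(86.8))]
```

View pics/w12.png

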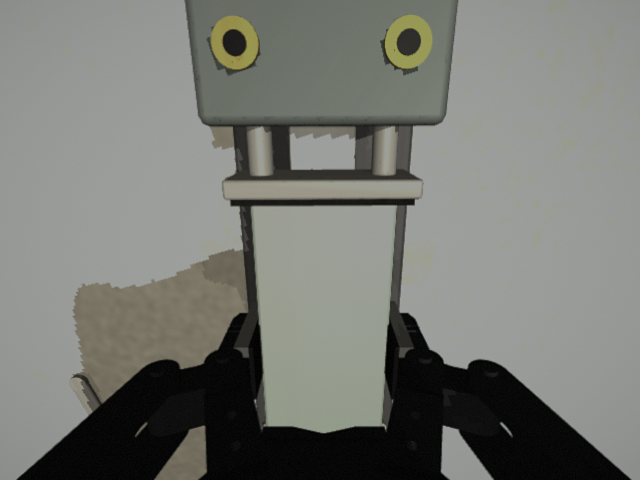

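View pics/s12.png

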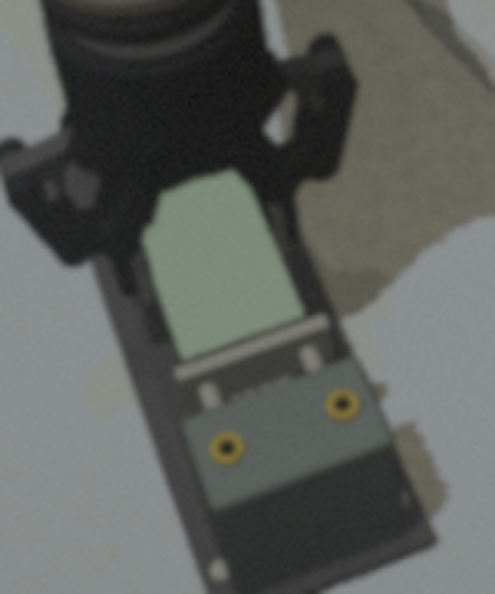

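View pics/t12.png

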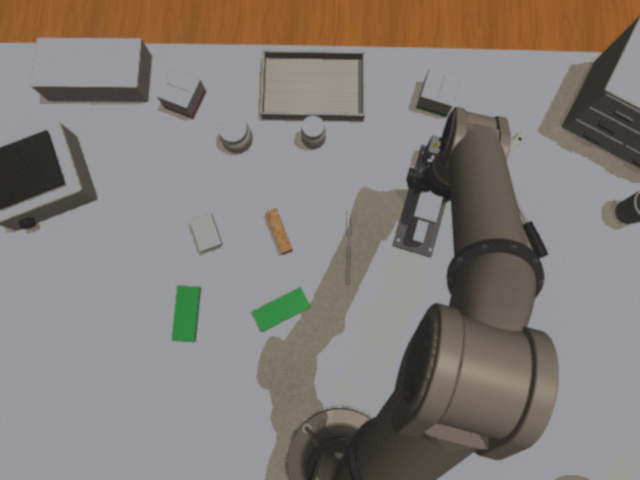

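```bash
python3 - <<'E'
from ed import *
import pickle
for n in("w5","w6","w8","w9","w11","w12"):
    o,c=pickle.load(open(f"pics/{n}.pkl","rb"));im=c["color"]
    L,_,_=edge(im,(254,215),(258.5,295),half=3);R,_,_=edge(im,(395,215),(390,295),half=3)
    print(n,"width at 215,295:",(R-L)[:,0].round(2),"mid",((R+L)/2)[:,0].round(2))
o,c=pickle.load(open("pics/w12.pkl","rb"));T=wristT(c,o)
e,r,k=edge(c["color"],(258,204.5),(390,204.5),half=3);W=plane(c,e,87,T);d=W[1]-W[0];print("plate edge yaw",np.degrees(np.arctan2(d[1],d[0]))+90)
E
```

```text
w5 width at 215,295: [143.52 132.45] mid [324.3  324.57]
w6 width at 215,295: [143.38 132.71] mid [324.36 324.5 ]
w8 width at 215,295: [144.04 133.19] mid [323.29 323.43]
w9 width at 215,295: [144.48 133.33] mid [323.38 323.42]
w11 width at 215,295: [144.87 133.3 ] mid [323.3  323.44]
w12 width at 215,295: [144.81 133.32] mid [323.2  323.46]
plate edge yaw -16.25316570526961
```

```bash
python3 -m jog '[{"gripper":1,"offset":[0,-0.0005,0],"spin":0},{"gripper":1,"offset":[0,0,0],"spin":0},{"gripper":1,"offset":[0,0,0],"spin":0},{"gripper":1,"offset":[0,0,0],"spin":0},{"gripper":1,"offset":[0,0,0],"spin":0}]' >/dev/null; python3 st.py
```

```text
t 18.5 along 27.95 across -0.36 z 48.98 Falong -13.03 Facross 0.34 Fz 6.12 tilt [-0.0107  0.0026 -0.9999] yaw -106.37 48.75504325348645
```

```bash
python3 -m jog '[{"gripper":1,"offset":[0,0,0],"spin":0},{"gripper":1,"offset":[0,0,0],"spin":0},{"gripper":1,"offset":[0,0,0],"spin":0},{"gripper":1,"offset":[0,0,0],"spin":0},{"gripper":1,"offset":[0,0,0],"spin":0}]' >/dev/null; python3 st.py
python3 -m jog '[{"gripper":1,"offset":[0,0,0],"spin":0},{"gripper":1,"offset":[0,0,0],"spin":0},{"gripper":1,"offset":[0,0,0],"spin":0},{"gripper":1,"offset":[0,0,0],"spin":0},{"gripper":1,"offset":[0,0,0],"spin":0}]' >/dev/null; python3 st.py
python3 -m jog '[{"gripper":1,"offset":[0,0,0],"spin":0},{"gripper":1,"offset":[0,0,0],"spin":0},{"gripper":1,"offset":[0,0,0],"spin":0},{"gripper":1,"offset":[0,0,0],"spin":0},{"gripper":1,"offset":[0,0,0],"spin":0}]' >/dev/null; python3 st.py
python3 -m jog '[{"gripper":1,"offset":[0,0,0],"spin":0},{"gripper":1,"offset":[0,0,0],"spin":0},{"gripper":1,"offset":[0,0,0],"spin":0},{"gripper":1,"offset":[0,0,0],"spin":0},{"gripper":1,"offset":[0,0,0],"spin":0}]' >/dev/null; python3 st.py
python3 -m jog '[{"gripper":1,"offset":[0,0,0],"spin":0},{"gripper":1,"offset":[0,0,0],"spin":0},{"gripper":1,"offset":[0,0,0],"spin":0},{"gripper":1,"offset":[0,0,0],"spin":0},{"gripper":1,"offset":[0,0,0],"spin":0}]' >/dev/null; python3 st.py
python3 -m jog '[{"gripper":1,"offset":[0,0,0],"spin":0},{"gripper":1,"offset":[0,0,0],"spin":0},{"gripper":1,"offset":[0,0,0],"spin":0},{"gripper":1,"offset":[0,0,0],"spin":0},{"gripper":1,"offset":[0,0,0],"spin":0}]' >/dev/null; python3 st.py
python3 - <<'E'
from bench import monitor, vision
import cv2,pickle,numpy as np
o=monitor.get_obs(); c=vision.camera("wrist"); pickle.dump((o,c),open("pics/w13.pkl","wb")); cv2.imwrite("pics/w13.png",c["color"])
from sd import lines
lines("w13")
E
```

```text
t 18.9167 along 27.93 across -0.38 z 48.98 Falong -13.88 Facross -0.06 Fz 5.9 tilt [-0.0108  0.0026 -0.9999] yaw -106.37 48.87623526608786
t 19.3333 along 27.93 across -0.36 z 48.96 Falong -13.99 Facross 0.75 Fz 6.2 tilt [-0.0107  0.0026 -0.9999] yaw -106.37 48.805471078935206
t 19.75 along 27.95 across -0.38 z 48.98 Falong -13.8 Facross -0.52 Fz 5.43 tilt [-0.0107  0.0026 -0.9999] yaw -106.38 48.4696034796702
t 20.1667 along 27.95 across -0.36 z 49.0 Falong -13.26 Facross 0.16 Fz 6.45 tilt [-0.0107  0.0026 -0.9999] yaw -106.37 48.29895049336443
t 20.5833 along 27.92 across -0.37 z 48.95 Falong -14.04 Facross 0.82 Fz 5.6 tilt [-0.0108  0.0026 -0.9999] yaw -106.37 48.45947529944163
t 21.0 along 27.93 across -0.36 z 48.97 Falong -12.82 Facross 1.03 Fz 5.07 tilt [-0.0108  0.0026 -0.9999] yaw -106.37 48.80922625244592
w13 [(np.float64(117.3), np.float64(-6.8), np.float64(112.0)), (np.float64(127.2), np.float64(25.5), np.float64(109.4)), (np.float64(136.4), np.float64(7.9), np.float64(106.9)), (np.float64(169.2), np.float64(-40.0), np.float64(97.8)), (np.float64(180.0), np.float64(31.1), np.float64(94.6)), (np.float64(198.8), np.float64(-35.7), np.float64(89.0)), (np.float64(205.2), np.float64(43.1), np.float64(87.0))]
```

View pics/w13.png

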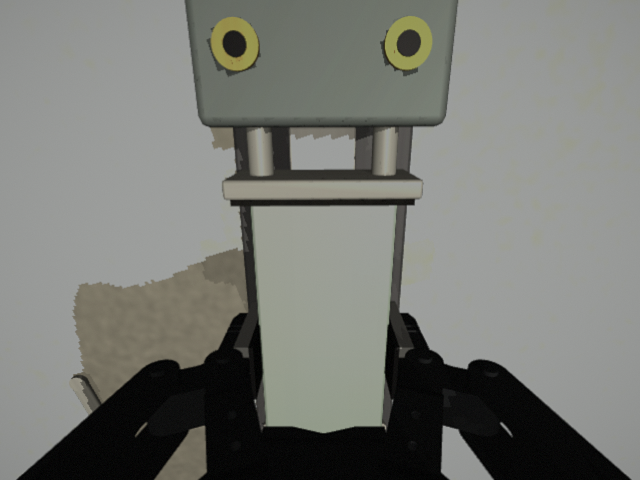

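The slab's end is square behind the stop plate (row 205, columns 251–397). The stop is in by 89.0 − 76.7 = 12.3 mm, or about 9.8 N, and it has been steady for about 2.5 s.

```bash
python3 -c "
from bench import finish_job
print(finish_job())"
```

```text
the job is handed in; nothing more can be done
None
```

The long slab is on the beam and held against the sprung stop. I handed the job in at about 21 s, still gripping at the 80 N setting and still pushing.

I set it down about 26 mm clear of the stop, then slid it along the beam and held it there with the arm still for about 2.5 s.

**Last checks**
- **Stop travel:** it was pushed in about 12.3 mm, which is about 9.8 N by the given spring rate. It read 12.1 mm one adjustment earlier.
- **Wrist force:** it read 13–14 N along the beam, more than the spring force. I put the difference down to about 4 N of friction between slab and beam. The arm was also pressing down with about 8–9 N.
- **Squareness and centring:** the slab is square to the stop within about 0.1–0.3°. It was centred within about 0.15 mm when laid down. It then drifted about 0.3 mm sideways while sliding.
- **Tilt:** the tool leans about 0.6° under the push. The change in the slab's apparent width in the wrist camera suggests the slab itself stayed flat on the beam. That is only a rough check.
- **While sliding:** friction first rose to nearly 9 N, so I eased the downward press. For about a second the slab may have lifted by up to about 0.7 mm off the beam, still clear of the stop, before I lowered it again.
- **Other things:** the last top view shows the short slab, the green look-alikes and everything else in view where they were. The arm hides part of the right-hand side in that view.

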